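Pack the call station's cradle and hold the jaw tight

ROBOT

A 6-joint arm with a two-finger parallel gripper is mounted at the origin on the work surface. World frame = base frame: x ahead of the robot, y to its left, z up, the work surface at z = 0. Lengths are in m, angles in rad, forces in N, time in s.
With the tool pointing down it reaches from about 0.375 to 0.9 m from the base axis. Payload 3.1 kg.
Tool frame: the origin (TCP) lies between the finger pads; the fingertips stand 11 mm ahead of it and the grasp point (between the pads) lies 8 mm behind it; z points along the fingers, y is the direction in which the jaws open and shut (so a half turn about z gives the same grasp; the last joint's range is limited). The gripper opens to 85 mm and grips with 20 to 120 N. Pads are 22 mm wide; open, the fingers measure 114 mm over their backs; the gripper's body (76 mm by 85 mm) begins 54 mm behind the grasp point. The pads swing forward as they close: fully open they stand 13 mm farther back than shut.
Start: joints at [-0.178, 0.527, 1.433, -0, 1.181, -0.178], TCP at [0.625, 0, 0.202] pointing down, gripper open.
Joint ranges: [-3.08, 3.08], [-0.75, 2.2], [0.22, 2.44], [-1.43, 4.57], [0, 2.65], [-2.85, 2.85]. Speed limits (rad/s): [2.79, 2.79, 3.14, 3.14, 3.14, 3.14].

INTERFACE

Orientations are given as a unit quaternion [x, y, z, w].
In Python, from station import manip gives the robot as it stands. The module is installed in compiled form; this text tells all that it offers.
- The arm moves only by the tool arm_command, never from a script. Its argument "rows" is a list of rows, each a list of 3 entries, a list of its own where there are three numbers: the shift along the world's x, y, z in mm, then the turn about the world's z in rad, then the closure, from -1 (fully open) to 1 (shut), so that 0 is half open. A call has 1 to 12 rows; each row shifts and turns the commanded pose from where the row before left it; what a row does not reach is not made up. A row lasts 1/8 s, in which the tool goes at most 62.5 mm and 10.7 degrees, less where a joint would pass 70% of its speed; a pose out of reach is approached as far as the arm can. A call with a gripper value outside its range is refused whole. The fingers move at their own pace and stop on an object; "squeeze" is the grip in N (left out, the last holds). Time passes only in rows, so rows that do not move let the fingers close. It gives the time, the measured TCP pose, the force and the opening at its end, in the units of the state.
- manip.sense(): the state, without advancing time (a new reading comes with each control period).
- manip.snapshot(name): name is "scene" or "side" or "wrist"; returns the picture (480x640x3 uint8, blue, green, red); there is no depth.
- manip.get_calibration(name): a dict with "fovy" (degrees; the focal length in pixels is half the picture's height over the tangent of half this angle, whatever the lens; pixels are square), "cx", "cy" (the principal point, pixels), "R" (3x3) and "t" (3): a world point X has camera coordinates R X + t. Camera axes: x right, y down, z forward; pixel columns grow to the right and rows downward; lengths in m; the calibration is good to about 2 mm. A picture is of the moment at which its call begins: read the wrist's pose just before it. get_calibration takes no time and is no camera call; for the wrist camera it gives the pose at the moment of the call.
- manip.sign_off(): hands the job in, once; it reports no verdict.
The state is a dict: "t": time; "q": joint angles; "qd": joint speeds; "tau": joint torques, N m; "tcp_pos": TCP position; "tool_rot": TCP orientation; "force": force on the tool from outside, world axes, zero at the start; "ft_torque": the same for the moment, N m; "finger_gap": opening from 0.0 (shut) to 1.0 (fully open).
Only numpy, scipy, OpenCV 4.12 (cv2) and the standard library are available. Lean on these libraries where they do the work, as an engineer would, in place of code of your own. Each camera call takes 0.05 s, during which the arm holds its last target.

TASK

The white call station needs packing tight in its desk cradle: first take the small bottle out of the gap between the station and the sliding jaw and stand it upright in the small white basket. Then stand plywood spacers in that gap, side by side and flat against the station's side, adding as many as it takes until the jaw, pushed towards the station, closes firmly on the stack before running out of travel; leave any spare spacer clear of the cradle. Finish while still holding the jaw with the fingers, pressed firmly on the stack; do not let go, and leave the tape dispenser, mouse and phone alone.

Things in the scene. Friction and masses are not known exactly. Their poses are not given: they have to be found in the camera images.
- cradle: Desk cradle: fixed dark steel base plate, 130 mm (x) by 275 mm (y, from -150 to +125), 8 mm thick; origin on its underside, on the desk. The call station is at its +y end, the jaw at its -y end; the gap between them is centred on x = 0, its floor is the plate's top at z = 8 mm. The jaw slides along the cradle's y.
- unit: Call station: low white console with keys and a small screen, 130 (x) x 80 (y) x 45 mm (z), screwed to the cradle plate and aligned with it; immovable, its place along y varies. Origin: centre of its underside. Its side facing the gap is 40 mm from its origin, towards -y; its top is 53 mm above the desk.
- jaw: Aluminium jaw sliding on the cradle. Origin: on its clamping face, 10 mm above the desk; axes as the cradle's, +y towards the station. Face 70 mm wide, 45 mm high. It starts at its open stop (face at y = -46 mm of the cradle) and travels 30 mm towards the station, against a return spring of 1 to 3 N. The open gap is 54 to 82 mm: two or three spacers (a spacer goes in easily with 5 mm to spare).
- jaw_tab (a point): Centre of the top edge of the jaw's upright tab: 40 mm wide (x), 14 mm thick (y), 59 mm behind the clamping face (towards -y), 80 mm above the desk. A 9 mm high foot joins it to the jaw's 12 mm thick plate, leaving 40 mm free between plate and tab. Axes as the cradle's; moves with the jaw. A firm push is 10 N or more.
- bottle: Small white plastic bottle, 32 mm diameter to 78 mm height, with a 27 mm cap above, 95 mm tall, 40 to 85 g; starts upright on the cradle plate in the gap. Origin: centre of its underside.
- basket: Small open white basket on the desk, fixed, 130 (x) x 110 (y) x 50 mm (z), walls and floor about 4 mm. Origin: centre of its underside.
- spacer0: Plain plywood spacer block, 50 (its x) x 20 (its y, the thickness) x 85 mm tall (its z), 50 g, one of four identical ones (any may be used); starts upright on the cork board. Origin: centre of its underside.
- spacer1: Plain plywood spacer block, 50 (its x) x 20 (its y, the thickness) x 85 mm tall (its z), 50 g, one of four identical ones (any may be used); starts upright on the cork board. Origin: centre of its underside.
- spacer2: Plain plywood spacer block, 50 (its x) x 20 (its y, the thickness) x 85 mm tall (its z), 50 g, one of four identical ones (any may be used); starts upright on the cork board. Origin: centre of its underside.
- spacer3: Plain plywood spacer block, 50 (its x) x 20 (its y, the thickness) x 85 mm tall (its z), 50 g, one of four identical ones (any may be used); starts upright on the cork board. Origin: centre of its underside.
- board: Cork board lying on the desk under the spacers, fixed, 220 x 180 x 6 mm. Origin: centre of its underside.
- tape: Bystander: blue tape dispenser, 70 x 150 mm, about 105 mm tall. Origin: centre of its underside.
- mouse: Bystander: black computer mouse, 100 x 60 mm. Origin: centre of its underside.
- phone: Bystander: white cordless phone standing in its black charger, 80 x 75 mm, 135 mm tall. Origin: centre of its underside.
Not all that is in view belongs to the job. Leave any orange look-alike of the spacer3 alone. There is more than one size of the bottle; the one meant has the size given above.

How it is judged:
On the way:
1. the bottle stands upright in the basket, let go (x of bottle in the frame of basket between -0.06 and 0.06 m and y of bottle in the frame of basket between -0.05 and 0.05 m and height (world z) of bottle below 0.012 m and angle between bottle's own z axis and vertical below 0.15 rad and contact force between the fingers and bottle below 0.1 N), for 0.2 s.
At the end, for the whole second after the job is handed in: Bottle upright in the basket, released. Fingers on the jaw (over 3 N), jaw at rest; jaw and station each pressed by a spacer with over 3 N. Each spacer stands in the gap (tilt under 0.1 rad, square within 0.12 rad, on the plate, within 20 mm of its middle) or over 130 mm from the cradle origin (all of step 1 and ((angle between the y axis of spacer0 and the y axis of cradle, either way round below 0.12 rad and angle between spacer0's own z axis and vertical below 0.1 rad and z of spacer0 in the frame of cradle between 0.004 and 0.013 m and x of spacer0 in the frame of cradle between -0.02 and 0.02 m and y of spacer0 in the frame of cradle between -0.045 and 0.036 m) or horizontal distance between spacer0 and cradle above 0.13 m) and ((angle between the y axis of spacer1 and the y axis of cradle, either way round below 0.12 rad and angle between spacer1's own z axis and vertical below 0.1 rad and z of spacer1 in the frame of cradle between 0.004 and 0.013 m and x of spacer1 in the frame of cradle between -0.02 and 0.02 m and y of spacer1 in the frame of cradle between -0.045 and 0.036 m) or horizontal distance between spacer1 and cradle above 0.13 m) and ((angle between the y axis of spacer2 and the y axis of cradle, either way round below 0.12 rad and angle between spacer2's own z axis and vertical below 0.1 rad and z of spacer2 in the frame of cradle between 0.004 and 0.013 m and x of spacer2 in the frame of cradle between -0.02 and 0.02 m and y of spacer2 in the frame of cradle between -0.045 and 0.036 m) or horizontal distance between spacer2 and cradle above 0.13 m) and ((angle between the y axis of spacer3 and the y axis of cradle, either way round below 0.12 rad and angle between spacer3's own z axis and vertical below 0.1 rad and z of spacer3 in the frame of cradle between 0.004 and 0.013 m and x of spacer3 in the frame of cradle between -0.02 and 0.02 m and y of spacer3 in the frame of cradle between -0.045 and 0.036 m) or horizontal distance between spacer3 and cradle above 0.13 m) and (contact force between jaw and spacer0 above 3 N or contact force between jaw and spacer1 above 3 N or contact force between jaw and spacer2 above 3 N or contact force between jaw and spacer3 above 3 N) and (contact force between unit and spacer0 above 3 N or contact force between unit and spacer1 above 3 N or contact force between unit and spacer2 above 3 N or contact force between unit and spacer3 above 3 N) and contact force between the fingers and jaw above 3 N and linear speed of jaw below 0.01 m/s); the arm keeps its last pose, push and grip.
It fails at once if the tape is pushed more than 30 mm or tipped (distance of tape from where it was at the start of the episode above 0.03 m or angle between tape's own z axis and vertical above 0.3 rad).
It fails at once if the mouse is pushed more than 30 mm or tipped (distance of mouse from where it was at the start of the episode above 0.03 m or angle between mouse's own z axis and vertical above 0.3 rad).
It fails at once if the phone is pushed more than 30 mm or tipped (distance of phone from where it was at the start of the episode above 0.03 m or angle between phone's own z axis and vertical above 0.3 rad).
It also fails if it takes over 72 s, if anything falls off the work surface, if the arm or the gripper's body presses on something with over 40 N, if the wrist force passes 120 N, or if a joint passes its speed limit or range.

## Working session

There is one attempt and no reset: what is moved stays moved. The work goes in short steps, Python scripts to look and compute and a tool call to move; the robot and the scene stay as the last step left them, time stands still between calls to the robot, and variables do not carry over. Pictures are saved under pics/ and viewed, and the job is handed in when it is done.

Besides the shell and the picture viewer there is one more tool, called after ">>>" as a command line: name --argument value ..., lists and objects as JSON in quotes. arm_command: Moves the arm, as the interface text tells. Its arguments: {"type":"object","properties":{"rows":{"type":"array","items":{"type":"array"}},"squeeze":{"type":"number"}},"required":["rows"]}

```bash
mkdir -p pics; python3 - <<'E'
from station import manip
import cv2,numpy as np
s=manip.sense();print({k:np.round(v,3).tolist() for k,v in s.items()})
for n in ("scene","side","wrist"):
    c=manip.get_calibration(n);print(n,c)
    cv2.imwrite(f"pics/{n}0.png",manip.snapshot(n))
E
```

```text
{'t': 0.0, 'q': [-0.178, 0.529, 1.434, 0.0, 1.181, -0.178], 'qd': [0.001, 0.001, 0.001, -0.001, -0.001, -0.001], 'tau': [0.0, -44.234, -17.802, -0.0, 0.008, 0.0], 'tcp_pos': [0.624, 0.0, 0.201], 'tool_rot': [0.707, 0.707, -0.001, -0.001], 'force': [-0.667, 0.629, -0.508], 'ft_torque': [0.009, 0.008, -0.048], 'finger_gap': 1.001}
scene {'fovy': 45.502487635417154, 'cx': 316.9132863292418, 'cy': 233.08218353494567, 'R': array([[-0.6386988 ,  0.76944595,  0.00409576],
       [ 0.60218701,  0.50316053, -0.61983892],
       [-0.47899337, -0.39342396, -0.78471838]]), 't': array([ 0.39997088, -0.28368597,  1.68186421])}
side {'fovy': 49.275336476447784, 'cx': 322.81260407699017, 'cy': 239.2776882944784, 'R': array([[ 0.81126864, -0.58467243,  0.00115844],
       [-0.31742449, -0.44210802, -0.83891727],
       [ 0.49100395,  0.68021956, -0.54425772]]), 't': array([-0.46782803,  0.21390084,  0.93721039])}
wrist {'fovy': 64.80941028544223, 'cx': 323.74016548628646, 'cy': 238.81716029833981, 'R': array([[ 9.99999323e-01,  1.01075567e-04, -1.15895023e-03],
       [ 4.63787664e-04, -9.48265621e-01,  3.17477710e-01],
       [-1.06690342e-03, -3.17478033e-01, -9.48265026e-01]]), 't': array([-0.62478827, -0.04160299,  0.37994326])}
```

View pics/scene0.png

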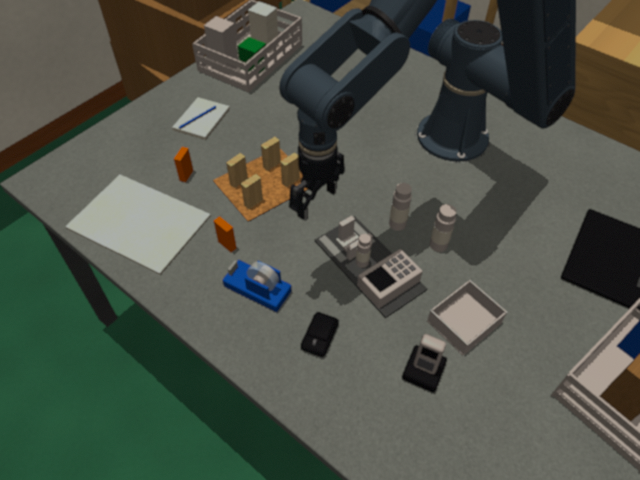

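View pics/side0.png

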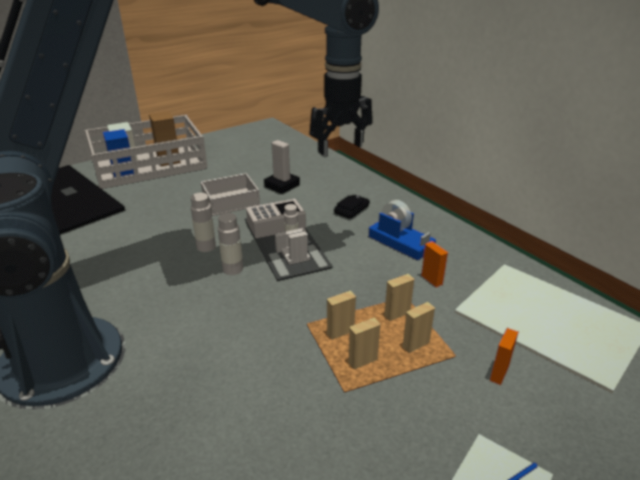

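View pics/wrist0.png

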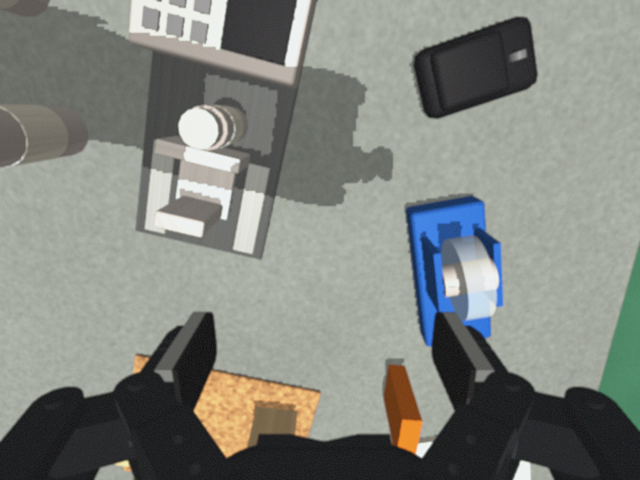

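The scene shows three white bottles. At scene (400,207) and (443,228) there are two larger ones standing free. The small one is at scene (364,250) and wrist (200,128), in the gap between station and jaw, so it fits the description. The plywood spacers are on the cork board at scene (236,170), (270,155), (252,192) and (290,170). The orange look-alikes are at scene (183,165) and (226,234). I'll confirm with a crop.

```bash
cat > h.py <<'E'
from station import manip
import cv2,numpy as np
def cast(c,u,v,z):
    f=240/np.tan(np.radians(c['fovy']/2)); R=np.array(c['R']);t=np.array(c['t'])
    d=R.T@np.array([(u-c['cx'])/f,(v-c['cy'])/f,1]); o=-R.T@t
    return o+d*(z-o[2])/d[2]
def proj(c,X):
    f=240/np.tan(np.radians(c['fovy']/2)); p=np.array(c['R'])@np.array(X)+c['t']
    return np.array([c['cx']+f*p[0]/p[2],c['cy']+f*p[1]/p[2]])
E
python3 - <<'E'
from h import *
c=manip.get_calibration("wrist"); 
for n,u,v,z in [("plateL",136,230,.008),("plateR",262,258,.008),("unitTopFL",130,37,.053),("unitTopFR",295,71,.053),("cap",197,127,.095),("orange top",406,448,.085)]:
    print(n,cast(c,u,v,z).round(4))
s=manip.get_calibration("scene")
for n,u,v,z in [("bottle",364,237,.095),("big1",402,188,.12),("big2",445,210,.12),("basketL",431,315,.05),("basketR",506,318,.05),("bT",468,284,.05),("bB",466,350,.0),("sp",236,157,.091),("sp",270,141,.091),("sp",252,178,.091),("sp",290,156,.091),("phone",430,345,.13),("tape",262,265,.1),("or",226,222,.085)]:
    print(n,cast(s,u,v,z).round(4))
a=cv2.imread("pics/scene0.png")[130:330,210:510]
b=cv2.imread("pics/wrist0.png")[0:280,90:330]
cv2.imwrite("pics/cropA.png",cv2.resize(a,None,fx=2.6,fy=2.6,interpolation=2))
cv2.imwrite("pics/cropB.png",cv2.resize(b,None,fx=2.1,fy=2.1,interpolation=2))
E
```

```text
plateL [ 0.4353 -0.0316  0.008 ]
plateR [ 0.561  -0.0619  0.008 ]
unitTopFL [0.4783 0.1352 0.053 ]
unitTopFR [0.6027 0.1116 0.053 ]
cap [0.5356 0.0713 0.095 ]
orange top [ 0.7061 -0.2325  0.085 ]
bottle [0.5315 0.0628 0.095 ]
big1 [0.3679 0.0536 0.12  ]
big2 [0.3613 0.1713 0.12  ]
basketL [0.5808 0.2864 0.05  ]
basketR [0.4823 0.4161 0.05  ]
bT [0.4583 0.3072 0.05  ]
bB [0.5764 0.3835 0.    ]
sp [ 0.5308 -0.3545  0.091 ]
sp [ 0.4288 -0.3278  0.091 ]
sp [ 0.5588 -0.2701  0.091 ]
sp [ 0.4374 -0.2488  0.091 ]
phone [0.6867 0.3368 0.13  ]
tape [ 0.7434 -0.0618  0.1   ]
or [ 0.6998 -0.2216  0.085 ]
```

View pics/cropA.png

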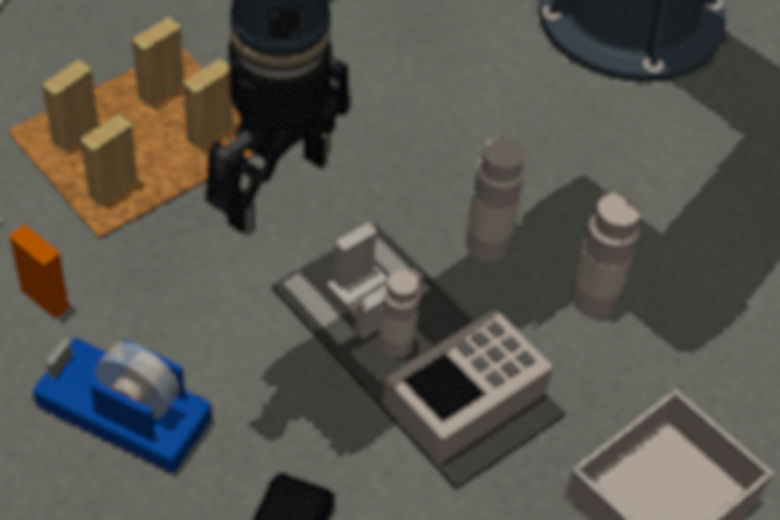

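View pics/cropB.png

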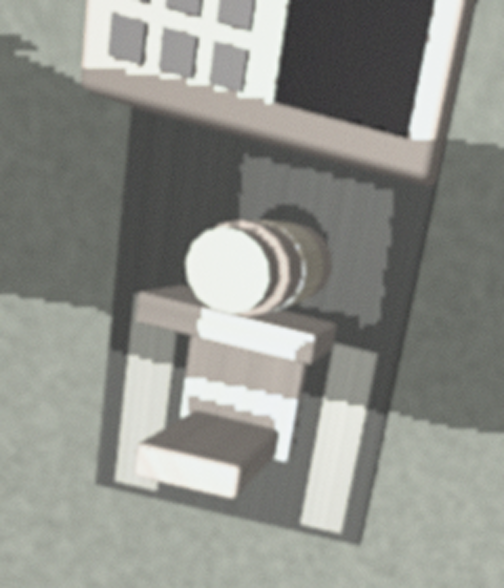

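The crop confirms it. The small bottle stands between jaw and station and is clearly shorter than the two free ones. I'll move above it for a closer measurement.

>>> arm_command --rows '[[[-45, 20, 0], -0.118, -1], [[-45, 20, 0], -0.118, -1], [[0, 0, 0], 0, -1]]'

```text
t: 0.52
tcp_pos: [0.5302, 0.0418, 0.2016]
tool_rot: [0.785, 0.62, -0.002, -0.002]
force: [0.9, -0.3, -0.7]
finger_gap: 1.0
```

```bash
python3 - <<'E'
from h import *
s=manip.sense();print(s['t'],s['tcp_pos'],s['tool_rot'],s['force'])
c=manip.get_calibration("wrist");np.save("w1.npy",c,allow_pickle=True)
cv2.imwrite("pics/w1.png",manip.snapshot("wrist"))
E
```

```text
0.525 [0.53015575 0.04176266 0.20160536] [ 0.78493023  0.61957723 -0.00195641 -0.00218343] [ 0.94957311 -0.28610116 -0.66533543]
```

View pics/w1.png

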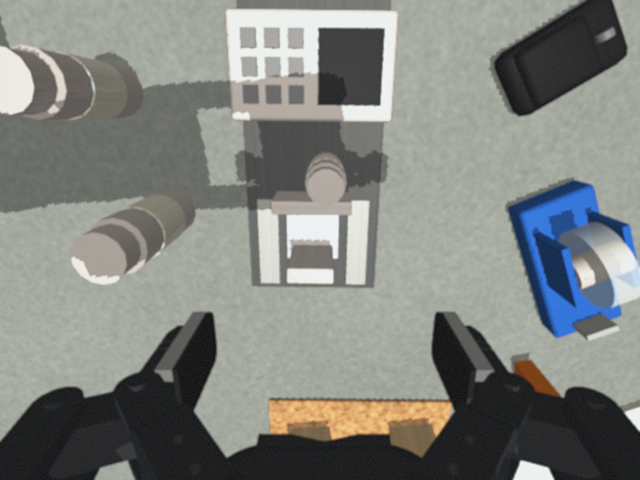

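The wrist view is now square to the cradle. The plate front corners are at (253,286) and (373,287), the station's front top edge runs (232,118) to (391,121), and the bottle cap is at (326,184). Next I compute positions from these.

```bash
python3 - <<'E'
from h import *
c=np.load("w1.npy",allow_pickle=True).item()
P={n:cast(c,u,v,z) for n,u,v,z in [("pL",253,286,.008),("pR",373,287,.008),("uFL",232,118,.053),("uFR",391,121,.053),("uBL",227,10,.053),("uBR",396,10,.053),("cap",326,184,.103),("jawL",271,202,.055),("jawR",351,202,.055),("tabfL",287,267,.08),("tabfR",334,267,.08)]}
for k,v in P.items(): print(k,v.round(4))
d=P['pR']-P['pL'];print("yaw",np.arctan2(d[1],d[0]), "len",np.linalg.norm(d))
d=P['uFR']-P['uFL'];print("yawU",np.arctan2(d[1],d[0]),np.linalg.norm(d))
d=P['uBR']-P['uBL'];print("yawUB",np.arctan2(d[1],d[0]),np.linalg.norm(d))
yaw=-0.236
ex=np.array([np.cos(yaw),np.sin(yaw)]);ey=np.array([-ex[1],ex[0]])
O=(P['pL'][:2]+P['pR'][:2])/2+.15*ey
print("O",O)
for k,v in P.items(): print(k,((v[:2]-O)@ex).round(4),((v[:2]-O)@ey).round(4))
im=cv2.imread("pics/w1.png")
cv2.imwrite("pics/w1c.png",cv2.resize(im[90:300,210:410],None,fx=2.8,fy=2.8,interpolation=2))
E
```

```text
pL [ 0.435  -0.0323  0.008 ]
pR [ 0.5589 -0.0627  0.008 ]
uFL [0.4761 0.1336 0.053 ]
uFR [0.6003 0.1016 0.053 ]
uBL [0.4959 0.2074 0.053 ]
uBR [0.6179 0.1782 0.053 ]
cap [0.5396 0.0728 0.103 ]
jawL [0.488  0.0601 0.055 ]
jawR [0.5549 0.0442 0.055 ]
tabfL [0.4907 0.0082 0.08  ]
tabfR [ 0.529  -0.0009  0.08  ]
yaw -0.2408887460496926 len 0.12757553577811664
yawU -0.2521535492494582 0.12834351690571244
yawUB -0.23543652513054433 0.12540092869040134
O [0.53201114 0.09837449]
pL -0.0638 -0.1497
pR 0.0638 -0.1503
uFL -0.0626 0.0212
uFR 0.0657 0.0191
uBL -0.0606 0.0976
uBR 0.0648 0.0977
cap 0.0133 -0.0231
jawL -0.0338 -0.0475
jawR 0.0349 -0.0473
tabfL -0.0191 -0.0974
tabfR 0.0203 -0.0972
```

View pics/w1c.png

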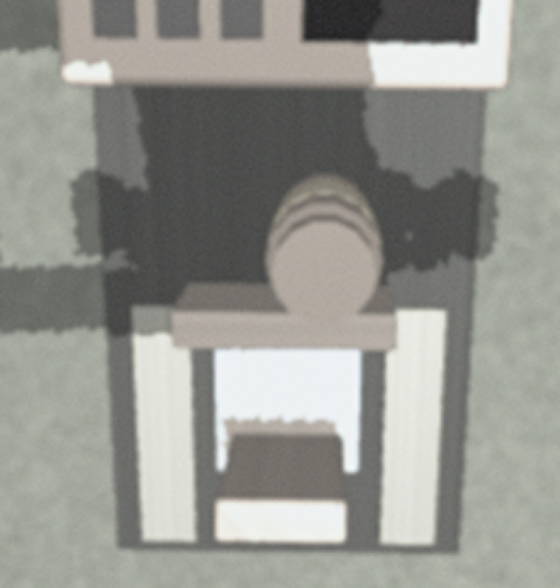

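The gap measures about 66 mm: the station side is at y≈+20 mm and the jaw face at −46. Two spacers (40 mm) would close after about 26 of the 30 mm travel. I'll grasp the bottle now, with the fingers across the cradle's x.

>>> arm_command --rows '[[[9, 31, 0], 0, -1], [[0, 0, -50], 0, -1], [[0, 0, -50], 0, -1], [[0, 0, -20], 0, -1], [[0, 0, 0], 0, -1]]' --squeeze 30

```text
t: 1.2
tcp_pos: [0.5443, 0.0706, 0.0805]
tool_rot: [0.785, 0.619, -0.001, -0.001]
force: [-0.4, 0.2, -0.6]
finger_gap: 0.995
```

```bash
python3 - <<'E'
from h import *
s=manip.sense();print(s['t'],s['tcp_pos'],s['tool_rot'],s['force'])
c=manip.get_calibration("wrist");np.save("w2.npy",c,allow_pickle=True)
cv2.imwrite("pics/w2.png",manip.snapshot("wrist"))
E
```

```text
1.2 [0.54431921 0.07056746 0.08047738] [ 0.78546664  0.61890264 -0.00097799 -0.00084628] [-0.39030702  0.16755971 -0.60890487]
```

View pics/w2.png

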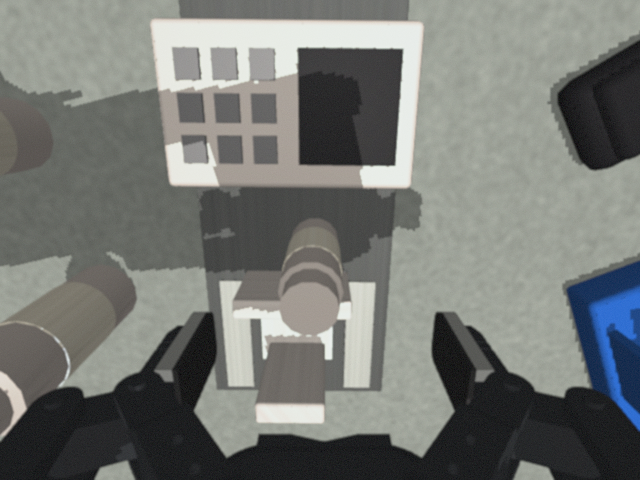

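```bash
python3 - <<'E'
from h import *
c=np.load("w2.npy",allow_pickle=True).item()
yaw=-0.240
ex=np.array([np.cos(yaw),np.sin(yaw)]);ey=np.array([-ex[1],ex[0]])
P={n:cast(c,u,v,z) for n,u,v,z in [("pL",218,389,.008),("pR",381,389,.008),("cap",309,307,.103),("uFL",171,186,.053),("uFR",411,188,.053),("uBL",153,21,.053),("uBR",423,23,.053),("jaw",232,309,.055),("tabbackL",258,402,.08),("tabbackR",323,402,.08)]}
O=(P['pL'][:2]+P['pR'][:2])/2+.15*ey;print(O)
d=P['pR']-P['pL'];print(np.arctan2(d[1],d[0]))
d=P['uBR']-P['uBL'];print(np.arctan2(d[1],d[0]))
for k,v in P.items(): print(k,v.round(4),((v[:2]-O)@ex).round(4),((v[:2]-O)@ey).round(4))
E
```

```text
[0.53300208 0.09928489]
-0.2343355766270284
-0.24292349777768504
pL [ 0.4351 -0.0316  0.008 ] -0.064 -0.1504
pR [ 0.5596 -0.0613  0.008 ] 0.064 -0.1496
cap [0.5388 0.0716 0.103 ] 0.0122 -0.0255
uFL [0.4767 0.1322 0.053 ] -0.0625 0.0186
uFR [0.6002 0.1015 0.053 ] 0.0647 0.0181
uBL [0.4963 0.207  0.053 ] -0.0612 0.0959
uBR [0.6182 0.1768 0.053 ] 0.0643 0.0956
jaw [0.4863 0.0557 0.055 ] -0.035 -0.0534
tabbackL [0.4923 0.0082 0.08  ] -0.0179 -0.0981
tabbackR [ 5.278e-01 -2.000e-04  8.000e-02] 0.0186 -0.0979
```

Bottle axis at (0.539, 0.072). I'll centre on it, lower and grip.

>>> arm_command --rows '[[[-5, 1, -6], 0, -1], [[0, 0, -13], 0, -1], [[0, 0, 0], 0, 0.2], [[0, 0, 0], 0, 1], [[0, 0, 0], 0, 1], [[0, 0, 0], 0, 1], [[0, 0, 0], 0, 1]]' --squeeze 30

```text
t: 2.12
tcp_pos: [0.5393, 0.072, 0.0637]
tool_rot: [0.785, 0.619, 0.0, 0.0]
force: [-0.3, -0.3, 2.8]
finger_gap: 0.293
```

>>> arm_command --rows '[[[0, 0, 0], 0, 1], [[0, 0, 12], 0, 1], [[0, 0, 12], 0, 1], [[0, 0, 0], 0, 1]]'

```text
t: 2.62
tcp_pos: [0.54, 0.072, 0.0886]
tool_rot: [0.785, 0.619, 0.001, 0.001]
force: [0.4, -0.3, -1.0]
finger_gap: 0.296
```

```bash
python3 - <<'E'
from h import *
s=manip.sense();print(s['t'],s['tcp_pos'],s['force'],s['finger_gap'])
w=manip.snapshot("wrist");sd=manip.snapshot("side")
cv2.imwrite("pics/w3.png",np.hstack([cv2.resize(w,(400,300)),cv2.resize(sd[130:310,190:430],(400,300))]))
E
```

```text
2.625 [0.53999772 0.07195599 0.08857314] [ 0.35691949 -0.32606576 -0.99151581] 0.2959055944077566
```

View pics/w3.png

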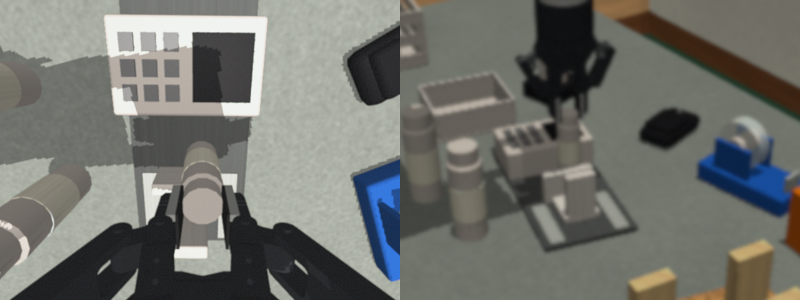

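Gripped and lifted: the force shows the bottle's weight. Carrying it over the basket.

>>> arm_command --rows '[[[0, 0, 50], 0, 1], [[0, 40, 20], 0, 1], [[-2, 55, 0], 0, 1], [[-2, 55, 0], 0, 1], [[-2, 55, 0], 0, 1], [[-2, 50, 0], 0, 1], [[0, 20, 0], 0, 1], [[0, 0, 0], 0, 1], [[0, 0, 0], 0, 1]]'

```text
t: 3.85
tcp_pos: [0.5308, 0.3454, 0.1569]
tool_rot: [0.786, 0.619, -0.001, 0.0]
force: [-0.6, 0.4, -1.2]
finger_gap: 0.297
```

```bash
python3 - <<'E'
from h import *
s=manip.sense();print(s['t'],s['tcp_pos'],s['force'],s['finger_gap'])
c=manip.get_calibration("wrist");np.save("w4.npy",c,allow_pickle=True)
cv2.imwrite("pics/w4.png",manip.snapshot("wrist"));cv2.imwrite("pics/s4.png",manip.snapshot("scene"))
E
```

```text
3.85 [0.53079468 0.34537224 0.156862  ] [-0.58901364  0.38254752 -1.18683694] 0.2973091818372979
```

View pics/w4.png

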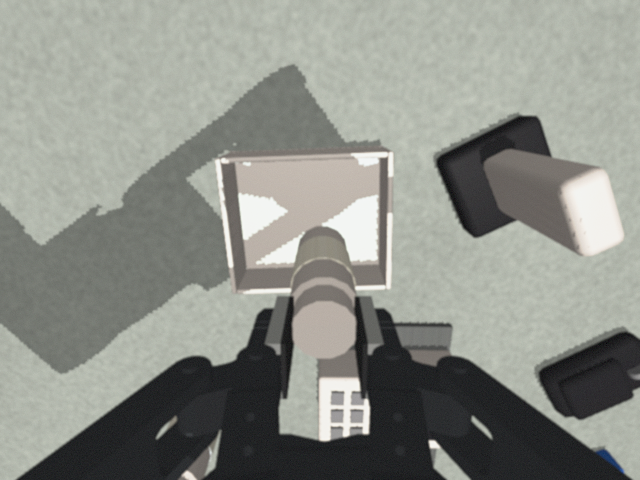

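View pics/s4.png

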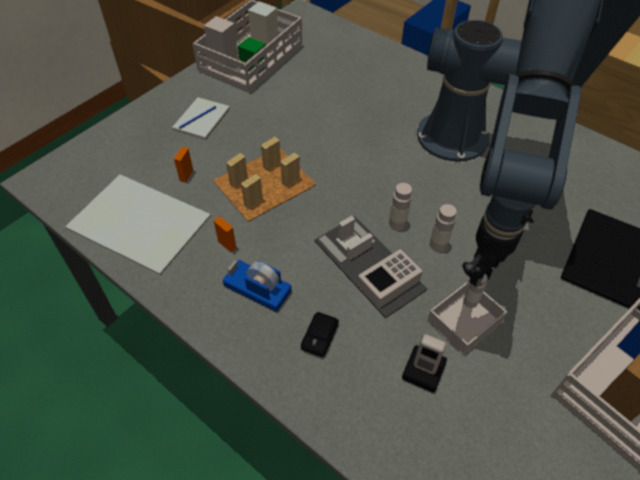

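The bottle hangs upright in the fingers and the basket rim corners are at wrist (218,158), (392,151), (387,290) and (235,292). The scene view of the four spacers is now unobstructed.

```bash
python3 - <<'E'
from h import *
c=np.load("w4.npy",allow_pickle=True).item()
Q=np.array([cast(c,u,v,.05) for u,v in [(218,158),(392,151),(387,290),(235,292)]]);print(Q.round(4),Q.mean(0))
im=cv2.imread("pics/s4.png")
cv2.imwrite("pics/s4c.png",cv2.resize(im[130:220,200:320],None,fx=6,fy=6,interpolation=2))
E
```

```text
[[0.4689 0.4114 0.05  ]
 [0.5922 0.3867 0.05  ]
 [0.5685 0.2787 0.05  ]
 [0.4478 0.306  0.05  ]] [0.51934783 0.34568824 0.05      ]
```

View pics/s4c.png

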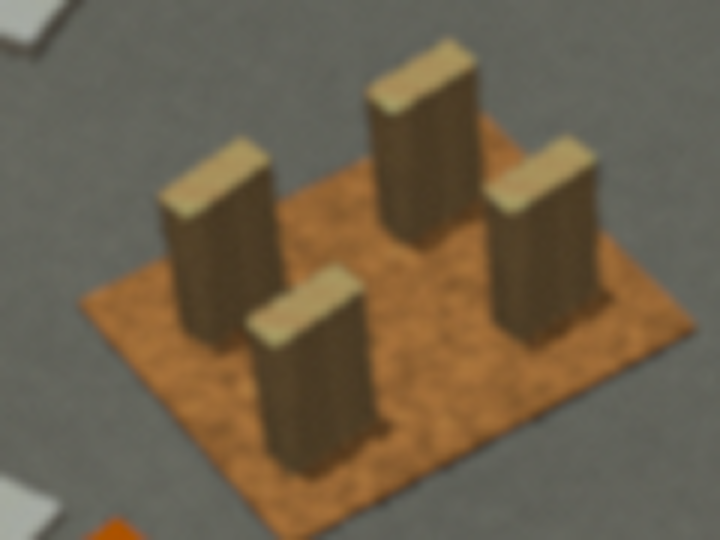

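Basket centre (0.519, 0.346). Lowering the bottle to its floor and releasing.

>>> arm_command --rows '[[[-9, 0, 0], 0, 1], [[0, 0, -45], 0, 1], [[0, 0, -30], 0, 1], [[0, 0, -15], 0, 1], [[0, 0, -5], 0, 1], [[0, 0, 0], 0, 1]]'

```text
t: 4.7
tcp_pos: [0.5225, 0.3472, 0.063]
tool_rot: [0.785, 0.619, 0.001, 0.0]
force: [-0.2, 0.1, -0.3]
finger_gap: 0.294
```

>>> arm_command --rows '[[[0, 0, -2], 0, 1], [[0, 0, 0], 0, 1]]'

```text
t: 4.95
tcp_pos: [0.5224, 0.3473, 0.0611]
tool_rot: [0.785, 0.619, 0.001, 0.0]
force: [0.5, -0.1, -0.4]
finger_gap: 0.295
```

>>> arm_command --rows '[[[0, 0, -2], 0, 1], [[0, 0, 0], 0, 1], [[0, 0, 0], 0, 0.1], [[0, 0, 0], 0, -0.2], [[0, 0, 0], 0, -0.4], [[0, 0, 0], 0, -0.4]]'

```text
t: 5.7
tcp_pos: [0.5219, 0.347, 0.0581]
tool_rot: [0.785, 0.619, -0.0, -0.0]
force: [-0.3, 0.3, 0.0]
finger_gap: 0.697
```

```bash
python3 - <<'E'
from h import *
s=manip.sense();print(s['t'],s['tcp_pos'],s['force'],s['finger_gap'])
c=manip.get_calibration("wrist")
cv2.imwrite("pics/w5.png",manip.snapshot("wrist"))
E
```

```text
5.7 [0.52191066 0.34698165 0.05812737] [-0.28034233  0.30906526  0.00035928] 0.6967266149182364
```

View pics/w5.png

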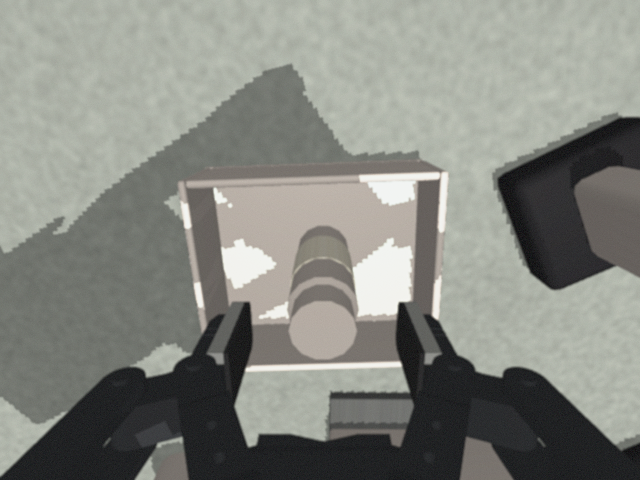

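The bottle stands upright in the basket, cap at (323,330), and the fingers are clear of it. Lifting away and computing the spacer poses from the scene view.

>>> arm_command --rows '[[[0, 0, 30], 0, -0.4], [[0, 0, 55], 0, -0.4], [[0, -40, 50], 0, -0.4]]'

```text
t: 6.12
tcp_pos: [0.5224, 0.3095, 0.1937]
tool_rot: [0.784, 0.62, 0.001, 0.0]
force: [1.2, -0.7, 0.7]
finger_gap: 0.7
```

```bash
python3 - <<'E'
from h import *
c=manip.get_calibration("scene")
T={'A':[(160,197),(240,137),(270,158),(187,218)],'B':[(367,92),(453,40),(478,60),(390,112)],'C':[(487,188),(570,137),(597,157),(512,212)],'D':[(248,325),(335,265),(362,285),(272,345)]}
for k,L in T.items():
    Q=np.array([cast(c,200+x/6,130+y/6,.091) for x,y in L])
    d=Q[1]-Q[0]; e=Q[2]-Q[1]
    print(k,Q.mean(0).round(4),"long",np.linalg.norm(d).round(3),np.arctan2(d[1],d[0]).round(3),"short",np.linalg.norm(e).round(3),np.arctan2(e[1],e[0]).round(3))
print(manip.sense()['tcp_pos'])
E
```

```text
A [ 0.5379 -0.3484  0.091 ] long 0.049 3.134 short 0.019 1.519
B [ 0.4328 -0.3227  0.091 ] long 0.05 3.013 short 0.018 1.425
C [ 0.445  -0.2411  0.091 ] long 0.047 2.999 short 0.017 1.463
D [ 0.5678 -0.2657  0.091 ] long 0.049 3.062 short 0.017 1.499
[0.52244512 0.30951701 0.19370277]
```

>>> arm_command --rows '[[[4, -55, 0], 0.02, -0.6], [[4, -60, 0], 0.02, -0.6], [[4, -60, 0], 0.02, -0.6], [[4, -60, 0], 0.02, -0.6], [[4, -60, 0], 0.02, -0.6], [[4, -60, 0], 0.02, -0.6], [[4, -60, 0], 0.02, -0.6], [[4, -60, 0], 0.01, -0.6], [[4, -50, -10], 0, -0.6], [[4, -30, -20], 0, -0.6], [[0, 0, 0], 0, -0.6]]'

```text
t: 7.5
tcp_pos: [0.561, -0.2489, 0.1604]
tool_rot: [0.738, 0.675, -0.0, -0.001]
force: [-0.3, 0.1, 0.4]
finger_gap: 0.805
```

```bash
python3 - <<'E'
from h import *
s=manip.sense();print(s['t'],s['tcp_pos'],s['tool_rot'],s['finger_gap'])
c=manip.get_calibration("wrist");np.save("w6.npy",c,allow_pickle=True)
cv2.imwrite("pics/w6.png",manip.snapshot("wrist"))
E
```

```text
7.5 [ 0.56099612 -0.2489157   0.1603562 ] [ 7.38035341e-01  6.74760715e-01 -3.85742420e-04 -1.29011251e-03] 0.8048763168330718
```

View pics/w6.png

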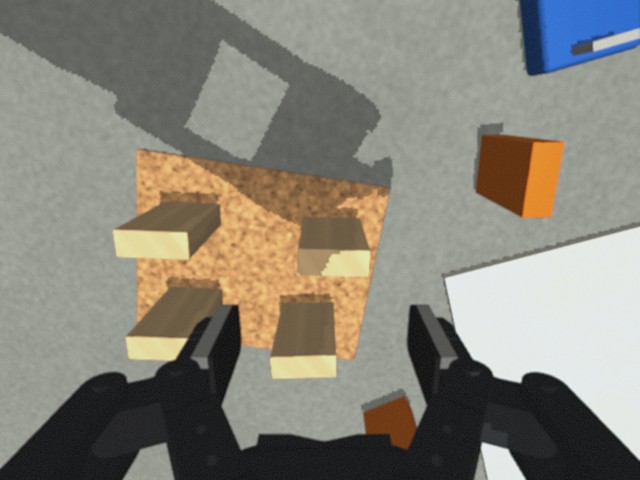

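The wrist view shows the four plywood spacer tops. They are at (333,262), (304,365), (152,244) and (165,346). The orange blocks at (520,175) and (390,420) are left alone. I'll measure the two rear ones.

```bash
python3 - <<'E'
from h import *
c=np.load("w6.npy",allow_pickle=True).item()
im=cv2.imread("pics/w6.png");h=cv2.cvtColor(im,cv2.COLOR_BGR2HSV)
m=cv2.inRange(im,(90,140,150),(190,240,255)); 
m[:, :]=np.where((h[...,0]>15)&(h[...,0]<32)&(h[...,1]>60)&(h[...,2]>130),255,0)
m=cv2.morphologyEx(m,cv2.MORPH_CLOSE,np.ones((5,5)))
m=cv2.morphologyEx(m,cv2.MORPH_OPEN,np.ones((3,3)))
for k in cv2.findContours(m,0,2)[0]:
    if cv2.contourArea(k)<400: continue
    r=cv2.minAreaRect(k);print(r)
    b=cv2.boxPoints(r);Q=np.array([cast(c,u,v,.091) for u,v in b]);
    L=max([Q[1]-Q[0],Q[2]-Q[1]],key=np.linalg.norm); S=min([Q[1]-Q[0],Q[2]-Q[1]],key=np.linalg.norm)
    print(Q.mean(0).round(4),np.linalg.norm(L),np.linalg.norm(S),np.arctan(L[1]/L[0]))
c2=[(300,250),(367,249),(369,274),(297,275)]
for L in (c2,[(114,230),(188,232),(188,258),(118,257)]):
    Q=np.array([cast(c,u,v,.091) for u,v in L]);print(Q.mean(0).round(4),Q.round(4).tolist())
E
```

```text
((155.59619140625, 347.69146728515625), (60.114505767822266, 23.895933151245117), 2.38594388961792)
[ 0.4296 -0.3223  0.091 ] 0.043921982270344134 0.021076229463632266 -0.136561462918267
((242.86245727539062, 271.2211608886719), (268.20635986328125, 203.96786499023438), 7.431407928466797)
[ 0.5033 -0.2741  0.091 ] 0.16863029039876068 0.1550142179734992 -0.21900201628465596
((223.4847869873047, 185.88844299316406), (34.949283599853516, 23.149394989013672), 82.23483276367188)
[ 0.5008 -0.2071  0.091 ] 0.02236355290017946 0.014811923526600209 1.542550369373553
((170.96798706054688, 179.16091918945312), (52.90597152709961, 73.56090545654297), 76.23921203613281)
[ 0.468  -0.2001  0.091 ] 0.04732903655696247 0.03272749470818815 0.1391662709416823
((542.2278442382812, 179.53546142578125), (25.339698791503906, 75.38230895996094), 8.841814994812012)
[ 0.7039 -0.2218  0.091 ] 0.047451402463280064 0.016065658278294623 1.498283466316763
[ 0.5667 -0.2657  0.091 ] [[0.545, -0.2549, 0.091], [0.5902, -0.2582, 0.091], [0.5906, -0.2767, 0.091], [0.5409, -0.273, 0.091]]
[ 0.4459 -0.242   0.091 ] [[0.423, -0.2298, 0.091], [0.4719, -0.2355, 0.091], [0.4681, -0.2539, 0.091], [0.4206, -0.2489, 0.091]]
```

>>> arm_command --rows '[[[6, -17, 0], 0.015, -0.8], [[0, 0, -45], 0, -0.8], [[0, 0, -30], 0, -0.8], [[0, 0, -15], 0, -0.8], [[0, 0, 0], 0, 0], [[0, 0, 0], 0, 1], [[0, 0, 0], 0, 1], [[0, 0, 0], 0, 1]]' --squeeze 35

```text
t: 8.55
tcp_pos: [0.5685, -0.2643, 0.0731]
tool_rot: [0.732, 0.682, 0.0, 0.001]
force: [-0.2, 0.2, -1.0]
finger_gap: 0.043
```

```bash
python3 - <<'E'
from h import *
s=manip.sense();print(s['t'],s['tcp_pos'],s['tool_rot'],s['finger_gap'])
cv2.imwrite("pics/w7.png",manip.snapshot("wrist"))
E
```

```text
8.55 [ 0.56847387 -0.26433625  0.07310498] [7.31731358e-01 6.81592586e-01 1.81628792e-04 8.55891437e-04] 0.04270689437874311
```

View pics/w7.png

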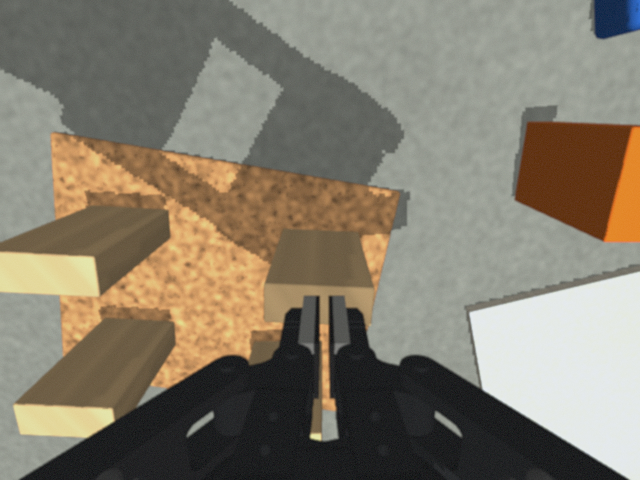

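The fingers closed on nothing. The spacer's top is at (268–370, 285–320) and the fingertips appear at (320,297). I'll check where it stands.

```bash
python3 - <<'E'
from h import *
c=manip.get_calibration("wrist")
s=manip.sense();p=s['tcp_pos']
print("tcp px",proj(c,p),"tip px",proj(c,p-[0,0,.011]))
yaw=-.073;ex=np.array([np.cos(yaw),np.sin(yaw),0]);ey=np.array([-ex[1],ex[0],0])
C=np.array([.5667,-.2657,0])
for z in(.006,.091):
  for a,b in((-1,1),(1,1),(1,-1),(-1,-1)):
    X=C+ex*.025*a+ey*.01*b;X[2]=z;print(z,a,b,proj(c,X).round())
im=cv2.imread("pics/w7.png")
cv2.imwrite("pics/w7c.png",cv2.resize(im[210:460,220:430],None,fx=2.4,fy=2.4,interpolation=2))
cv2.imwrite("pics/sd7.png",cv2.resize(manip.snapshot("side")[200:400,280:480],None,fx=3,fy=3,interpolation=2))
E
```

```text
tcp px [322.15643502 284.07189463] tip px [322.20084059 275.03044312]
0.006 -1 1 [282. 228.]
0.006 1 1 [358. 229.]
0.006 1 -1 [357. 257.]
0.006 -1 -1 [283. 257.]
0.091 -1 1 [263. 284.]
0.091 1 1 [375. 284.]
0.091 1 -1 [373. 324.]
0.091 -1 -1 [265. 324.]
```

View pics/w7c.png

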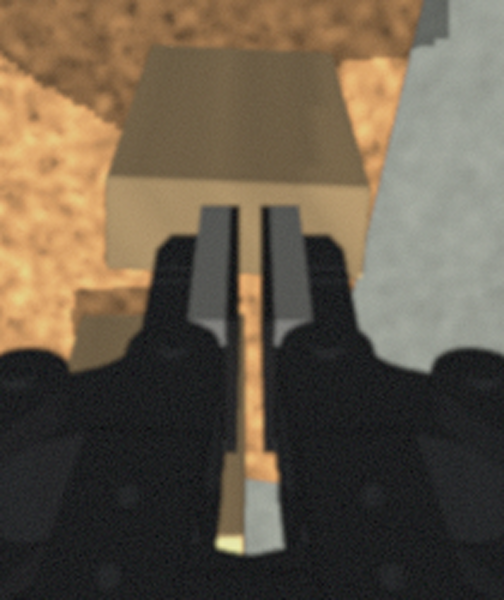

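View pics/sd7.png

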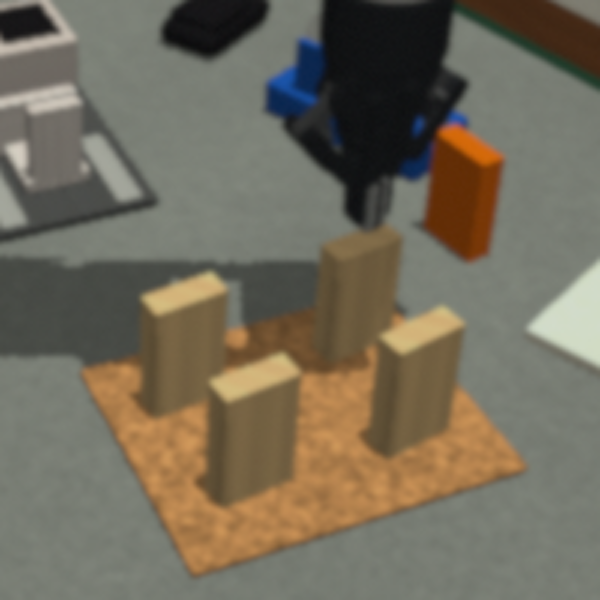

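The spacer stands exactly where predicted, but in both views the fingertips are above its top. So the tips are higher than the stated tool geometry says, which also explains the bottle opening matching the cap. I'll triangulate the fingertips.

```bash
python3 - <<'E'
from h import *
cw=manip.get_calibration("wrist");cs=manip.get_calibration("side");cc=manip.get_calibration("scene")
for z in (.06,.07,.08,.09,.1,.11,.12):
    X=cast(cw,320.5,296,z);print(z,X.round(4),"side",proj(cs,X).round(1),"scene",proj(cc,X).round(1))
cv2.imwrite("pics/sd7b.png",cv2.resize(manip.snapshot("side")[250:300,370:430],None,fx=10,fy=10,interpolation=2))
cv2.imwrite("pics/sc7b.png",cv2.resize(manip.snapshot("scene")[140:220,210:310],None,fx=7,fy=7,interpolation=2))
print(manip.sense()['finger_gap'])
E
```

```text
0.06 [ 0.5663 -0.2772  0.06  ] side [403.7 295.3] scene [249.  186.7]
0.07 [ 0.5668 -0.2721  0.07  ] side [402.5 289.7] scene [250.  185.1]
0.08 [ 0.5672 -0.267   0.08  ] side [401.3 284.1] scene [251.  183.4]
0.09 [ 0.5676 -0.2618  0.09  ] side [400.  278.4] scene [252.  181.7]
0.1 [ 0.5681 -0.2567  0.1   ] side [398.8 272.8] scene [253. 180.]
0.11 [ 0.5685 -0.2516  0.11  ] side [397.5 267.1] scene [254.  178.3]
0.12 [ 0.569  -0.2465  0.12  ] side [396.2 261.4] scene [255.1 176.6]
0.003100902641999372
```

View pics/sd7b.png

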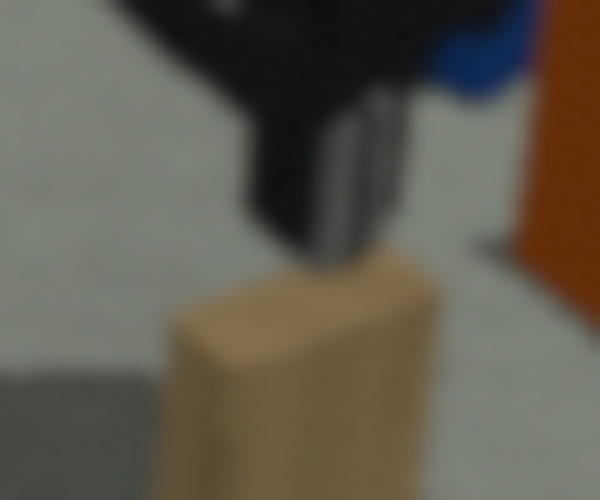

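View pics/sc7b.png

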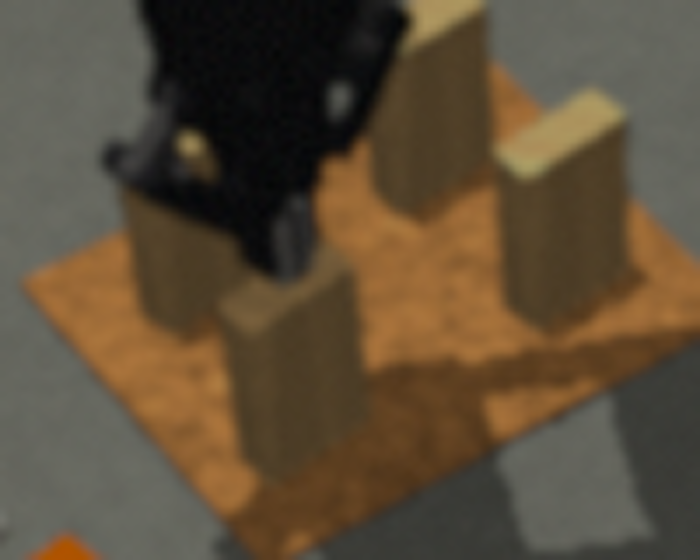

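```bash
python3 - <<'E'
from h import *
cw=manip.get_calibration("wrist");cs=manip.get_calibration("side");cc=manip.get_calibration("scene")
for z in (.08,.085,.09,.095,.1,.105,.11):
    r=[z]
    for y in(-.2753,-.2643,-.2533):
        X=[.5685,y,z]; r+=[proj(cw,X).round(0).tolist(),proj(cs,X).round(0).tolist(),proj(cc,X).round(0).tolist()]
    print(r)
E
```

```text
[0.08, [325.0, 312.0], [405.0, 286.0], [248.0, 182.0], [323.0, 291.0], [401.0, 283.0], [251.0, 184.0], [321.0, 270.0], [397.0, 280.0], [255.0, 186.0]]
[0.085, [325.0, 317.0], [405.0, 284.0], [248.0, 181.0], [323.0, 296.0], [401.0, 281.0], [251.0, 183.0], [321.0, 275.0], [397.0, 278.0], [254.0, 185.0]]
[0.09, [325.0, 322.0], [405.0, 282.0], [248.0, 179.0], [323.0, 301.0], [401.0, 279.0], [251.0, 181.0], [321.0, 279.0], [397.0, 276.0], [254.0, 184.0]]
[0.095, [325.0, 328.0], [406.0, 280.0], [248.0, 178.0], [323.0, 307.0], [401.0, 277.0], [251.0, 180.0], [321.0, 284.0], [397.0, 274.0], [254.0, 182.0]]
[0.1, [325.0, 334.0], [406.0, 278.0], [248.0, 177.0], [323.0, 312.0], [402.0, 275.0], [251.0, 179.0], [321.0, 289.0], [398.0, 272.0], [254.0, 181.0]]
[0.105, [325.0, 341.0], [406.0, 275.0], [247.0, 175.0], [323.0, 318.0], [402.0, 273.0], [251.0, 177.0], [321.0, 295.0], [398.0, 270.0], [254.0, 179.0]]
[0.11, [325.0, 348.0], [406.0, 273.0], [247.0, 174.0], [323.0, 325.0], [402.0, 270.0], [250.0, 176.0], [321.0, 300.0], [398.0, 268.0], [254.0, 178.0]]
```

All three views put the closed fingertips at z≈0.103 while the TCP reads 0.073. The real tips therefore sit about 40 mm higher than the stated geometry, and I'll correct my heights for that. Reopening and going lower in steps, watching the force.

>>> arm_command --rows '[[[0, 0, 5], 0, -0.7], [[0, 0, 0], 0, -0.7], [[0, 0, 0], 0, -0.7], [[-1, -1, -17], 0, -0.7], [[0, 0, -12], 0, -0.7], [[0, 0, 0], 0, -0.7]]' --squeeze 35

```text
t: 9.5
tcp_pos: [0.5656, -0.2641, 0.046]
tool_rot: [0.732, 0.682, -0.0, -0.002]
force: [0.1, 0.7, -0.0]
finger_gap: 0.848
```

```bash
python3 - <<'E'
from h import *
s=manip.sense();print(s['t'],s['tcp_pos'],s['finger_gap'],s['force'])
a=manip.snapshot("wrist");b=manip.snapshot("side")[200:400,280:480]
cv2.imwrite("pics/w8.png",np.hstack([cv2.resize(a,(520,390)),cv2.resize(b,(270,270),interpolation=2)[:].repeat(1,0) if 0 else cv2.copyMakeBorder(cv2.resize(b,(270,270),interpolation=2),0,120,0,0,0)]))
E
```

```text
9.5 [ 0.56562928 -0.26413639  0.04600201] 0.8483118234601933 [ 0.05010177  0.67158397 -0.01308678]
```

View pics/w8.png

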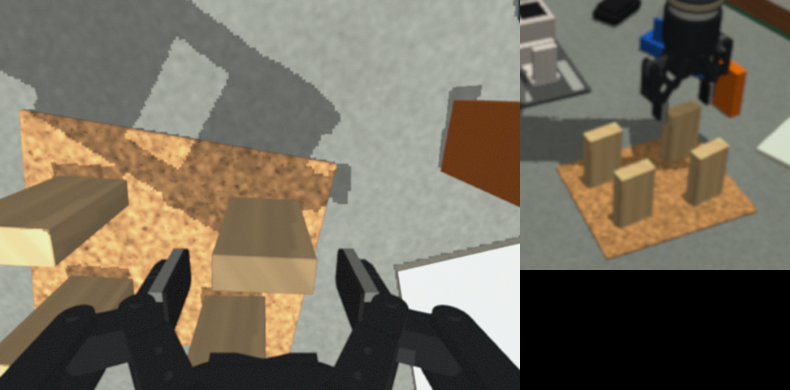

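>>> arm_command --rows '[[[0, 0, -15], 0, -0.7], [[0, 0, 0], 0, 0], [[0, 0, 0], 0, 1], [[0, 0, 0], 0, 1], [[0, 0, 0], 0, 1]]' --squeeze 35

```text
t: 10.22
tcp_pos: [0.5671, -0.2651, 0.0333]
tool_rot: [0.732, 0.682, 0.0, 0.0]
force: [-0.0, 0.3, -0.6]
finger_gap: 0.583
```

```bash
python3 - <<'E'
from h import *
s=manip.sense();print(s['t'],s['tcp_pos'],s['finger_gap'],s['force'])
c=manip.get_calibration("wrist");np.save("w9.npy",c,allow_pickle=True)
cv2.imwrite("pics/w9.png",manip.snapshot("wrist"))
E
```

```text
10.225 [ 0.56711743 -0.26507011  0.03334159] 0.583291098689404 [-0.01196438  0.32509863 -0.57644695]
```

View pics/w9.png

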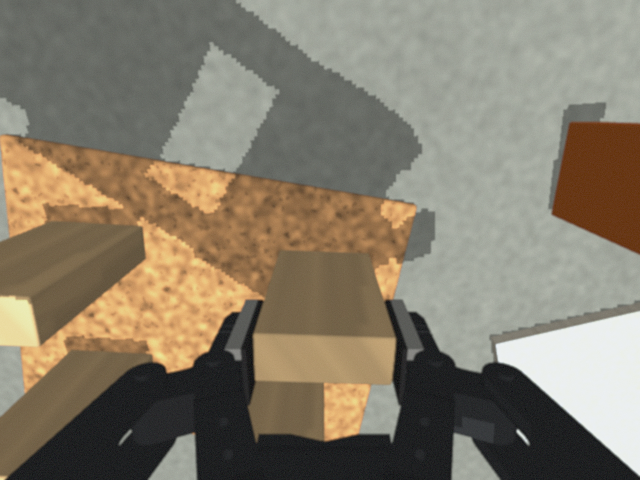

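Spacer gripped (opening 0.583 ≈ 50 mm). Lifting it and carrying it over the gap, turned to the cradle's yaw.

>>> arm_command --rows '[[[0, 0, 40], 0, 1], [[0, 0, 50], 0, 1], [[0, 30, 20], -0.029, 1], [[-6, 55, 0], -0.035, 1], [[-6, 58, 0], -0.035, 1], [[-6, 58, 0], -0.035, 1], [[-6, 58, 0], -0.035, 1], [[-5, 55, 0], 0, 1], [[-4, 45, 0], 0, 1], [[0, 8, 0], 0, 1], [[0, 0, 0], 0, 1], [[0, 0, 0], 0, 1]]'

```text
t: 11.78
tcp_pos: [0.5344, 0.1007, 0.1432]
tool_rot: [0.787, 0.617, 0.0, 0.0]
force: [0.6, -0.5, -0.2]
finger_gap: 0.579
```

```bash
python3 - <<'E'
from h import *
s=manip.sense();print(s['t'],s['tcp_pos'],s['tool_rot'],s['finger_gap'],s['force'])
c=manip.get_calibration("wrist");np.save("w10.npy",c,allow_pickle=True)
cv2.imwrite("pics/w10.png",manip.snapshot("wrist"))
E
```

```text
11.775 [0.53440011 0.10074512 0.14315658] [7.87106204e-01 6.16817444e-01 1.06421188e-05 2.56004067e-04] 0.5794694468732672 [ 0.63122548 -0.54512394 -0.21114733]
```

View pics/w10.png

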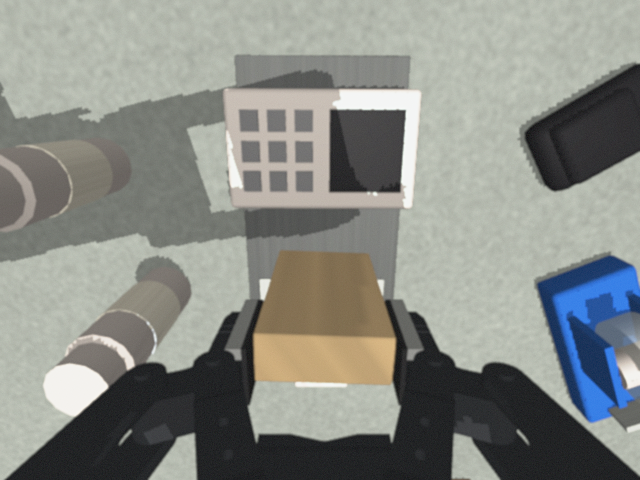

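```bash
python3 - <<'E'
from h import *
c=np.load("w10.npy",allow_pickle=True).item()
P={n:cast(c,u,v,z) for n,u,v,z in [("kL",235,56,.008),("kR",410,56,.008),("uFL",235,207,.053),("uFR",411,208,.053),("uBL",225,90,.053),("uBR",420,91,.053)]}
yaw=-.240
ex=np.array([np.cos(yaw),np.sin(yaw)]);ey=np.array([-ex[1],ex[0]])
O=(P['kL'][:2]+P['kR'][:2])/2-.125*ey;print("O from back",O, "front ones [.5320 .0984],[.5330 .0993]")
O=np.array([.5327,.0988])
for a,b in("kL kR".split(),"uFL uFR".split(),"uBL uBR".split()):
    d=P[b]-P[a];print(np.arctan2(d[1],d[0]).round(4),np.linalg.norm(d).round(4))
for k,v in P.items(): print(k,((v[:2]-O)@ex).round(4),((v[:2]-O)@ey).round(4))
t=np.array([.5344,.1007]);print((t-O)@ex,(t-O)@ey)
b=.1432-.0273
for u,v in((281,252),(369,252)):
    X=cast(c,u,v,b)[:2]; print("sp bottom +y corner",(X-O)@ex,(X-O)@ey)
for u,v in((253,334),(395,334),(394,384),(255,382)):
    X=cast(c,u,v,b+.085)[:2]; print("sp top",(X-O)@ex,(X-O)@ey)
E
```

```text
O from back [0.53356446 0.09622755] front ones [.5320 .0984],[.5330 .0993]
-0.2411 0.1287
-0.2474 0.1249
-0.246 0.1257
kL -0.0629 0.1228
kR 0.0658 0.1226
uFL -0.0608 0.0199
uFR 0.0641 0.0189
uBL -0.0613 0.0972
uBR 0.0644 0.0964
0.0011996395670369289 0.0022496366171449924
sp bottom +y corner -0.021851868419255585 0.009303701036292591
sp bottom +y corner 0.02746455867672796 0.009222353797536047
sp top -0.022453625301370697 0.010878000317765972
sp top 0.026672358185411856 0.010783854525886821
sp top 0.027537385009841712 -0.0101639120896783
sp top -0.02294681169595585 -0.009179529737761642
```

The spacer hangs upright, with its +y face at y≈10 mm against the station face at y≈19 mm. I'll shift +6 mm and lower it.

>>> arm_command --rows '[[[0, 6, 0], 0, 1], [[0, 0, 0], 0, 1], [[0, 0, -40], 0, 1], [[0, 0, -40], 0, 1], [[0, 0, -18], 0, 1], [[0, 0, -4], 0, 1], [[0, 0, 0], 0, 1]]'

```text
t: 12.7
tcp_pos: [0.5344, 0.1079, 0.0414]
tool_rot: [0.787, 0.617, 0.0, 0.0]
force: [-0.2, 0.7, -0.8]
finger_gap: 0.585
```

```bash
python3 - <<'E'
from h import *
s=manip.sense();print(s['t'],s['tcp_pos'],s['finger_gap'],s['force'])
c=manip.get_calibration("wrist");np.save("w11.npy",c,allow_pickle=True)
a=manip.snapshot("wrist");cv2.imwrite("pics/w11.png",a)
b=manip.snapshot("side")
cv2.imwrite("pics/w11v.png",np.hstack([cv2.resize(a,(400,300)),cv2.resize(b[170:290,230:350],(300,300),interpolation=2)]))
E
```

```text
12.7 [0.53443211 0.10789556 0.04136837] 0.5853213685926278 [-0.24592793  0.71150309 -0.76786014]
```

View pics/w11v.png

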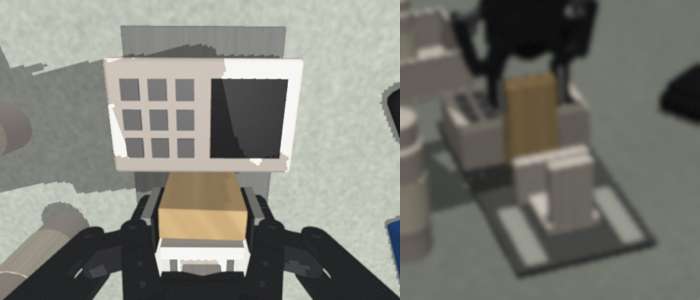

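>>> arm_command --rows '[[[0, 0, -4], 0, 1], [[0, 0, -2], 0, 1], [[0, 0, 0], 0, 1]]'

```text
t: 13.18
tcp_pos: [0.5339, 0.1081, 0.0351]
tool_rot: [0.787, 0.617, 0.0, -0.0]
force: [-0.6, -0.3, -0.4]
finger_gap: 0.579
```

>>> arm_command --rows '[[[0, 0, -1], 0, 1], [[0, 0, 0], 0, -0.2], [[0, 0, 0], 0, -0.35], [[0, 0, 0], 0, -0.5], [[0, 0, 0], 0, -0.6], [[0, 0, 30], 0, -0.6], [[0, 0, 50], 0, -0.6], [[0, 0, 0], 0, -0.6]]'

```text
t: 14.18
tcp_pos: [0.5371, 0.1081, 0.1177]
tool_rot: [0.787, 0.617, 0.003, 0.003]
force: [-0.0, -0.9, -0.1]
finger_gap: 0.804
```

```bash
python3 - <<'E'
from h import *
s=manip.sense();print(s['t'],s['tcp_pos'],s['finger_gap'],s['force'])
c=manip.get_calibration("wrist");np.save("w12.npy",c,allow_pickle=True)
a=manip.snapshot("wrist");cv2.imwrite("pics/w12.png",a)
E
```

```text
14.175 [0.53707604 0.1080741  0.11766344] 0.8042026440698166 [-0.04556621 -0.92955368 -0.0643631 ]
```

View pics/w12.png

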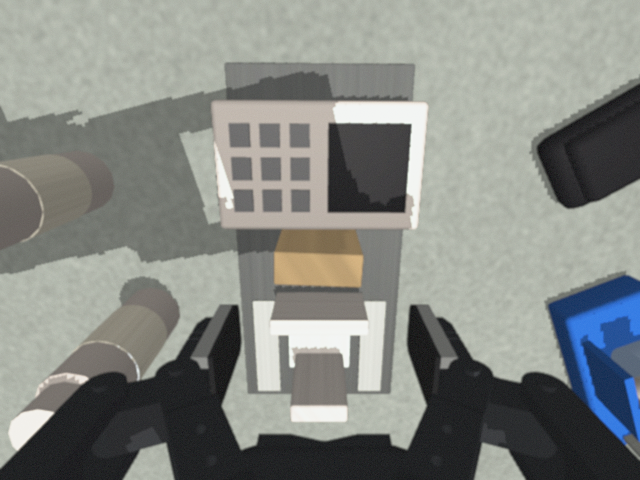

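The spacer stands upright in the gap. Its top is at (275–362, 252–286), and the jaw's top front edge is at row 320. Measuring the remaining space.

```bash
python3 - <<'E'
from h import *
c=np.load("w12.npy",allow_pickle=True).item()
yaw=-.241
ex=np.array([np.cos(yaw),np.sin(yaw)]);ey=np.array([-ex[1],ex[0]]);O=np.array([.5327,.0988])
for n,u,v,z in [("s",277,252,.093),("s",362,252,.093),("s",362,286,.093),("s",275,285,.093),("uFL",222,228,.053),("uFR",418,228,.053),("jL",271,320,.055),("jR",368,320,.055),("tabL",291,406,.08),("tabR",347,406,.08),("tabBack",291,420,.08),("plate",247,392,.008),("plate",389,393,.008),("k",225,64,.008),("k",414,64,.008)]:
    X=cast(c,u,v,z)[:2];print(n,X.round(4),((X-O)@ex).round(4),((X-O)@ey).round(4))
im=cv2.imread("pics/w12.png");cv2.imwrite("pics/w12c.png",cv2.resize(im[210:430,210:430],None,fx=2.7,fy=2.7,interpolation=2))
E
```

```text
s [0.515  0.1218] -0.0227 0.0181
s [0.5606 0.1105] 0.0243 0.018
s [0.5563 0.0902] 0.025 -0.0027
s [0.5084 0.1028] -0.0246 -0.0019
uFL [0.4766 0.1331] -0.0627 0.02
uFR [0.6006 0.1025] 0.0651 0.0198
jL [0.489  0.0613] -0.0335 -0.0469
jR [0.5551 0.0447] 0.0347 -0.0472
tabL [0.4907 0.0073] -0.019 -0.0989
tabR [ 0.5278 -0.0021] 0.0193 -0.0991
tabBack [ 0.4875 -0.0042] -0.0193 -0.1109
plate [ 0.4339 -0.0297] -0.0653 -0.1483
plate [ 0.5584 -0.0622] 0.0634 -0.1503
k [0.5006 0.2328] -0.0632 0.1224
k [0.6253 0.2024] 0.0652 0.1227
```

View pics/w12c.png

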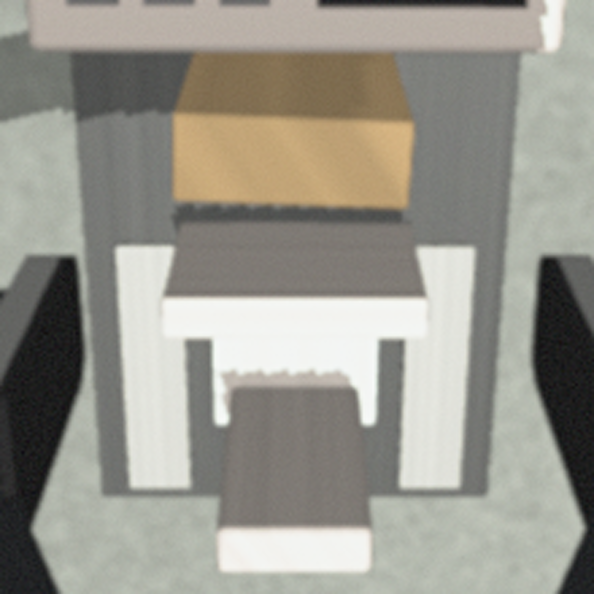

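The spacer spans y=−2 to +18 mm. The jaw face at −46 leaves about 44 mm, so there is room for the second. Fetching the spacer at (0.446, −0.242).

>>> arm_command --rows '[[[-5, -40, 15], 0.016, -0.6], [[-14, -55, 0], 0.016, -0.6], [[-14, -55, 0], 0.016, -0.6], [[-14, -55, 0], 0.016, -0.6], [[-14, -55, 0], 0.016, -0.6], [[-14, -50, 0], 0.016, -0.6], [[-14, -40, 0], 0.016, -0.6], [[0, 0, 0], 0.016, -0.6], [[0, 0, 0], 0, -0.6]]'

```text
t: 15.35
tcp_pos: [0.4441, -0.2409, 0.1281]
tool_rot: [0.746, 0.666, 0.0, -0.002]
force: [-0.7, -0.1, 0.0]
finger_gap: 0.798
```

```bash
python3 - <<'E'
from h import *
s=manip.sense();print(s['t'],s['tcp_pos'],s['tool_rot'],s['finger_gap'],s['force'])
c=manip.get_calibration("wrist");np.save("w13.npy",c,allow_pickle=True)
a=manip.snapshot("wrist");cv2.imwrite("pics/w13.png",a)
yaw=-.11;ex=np.array([np.cos(yaw),np.sin(yaw),0]);ey=np.array([-ex[1],ex[0],0])
C=np.array([.446,-.242,0])
for z in(.091,):
  for a,b in((-1,1),(1,1),(1,-1),(-1,-1)):
    X=C+ex*.025*a+ey*.01*b;X[2]=z;print(z,a,b,proj(c,X).round())
E
```

```text
15.35 [ 0.44410981 -0.24085978  0.12808562] [ 7.45784205e-01  6.66185707e-01  7.63206991e-06 -1.58810575e-03] 0.7978715809503962 [-0.66690953 -0.06780666  0.01200322]
0.091 -1 1 [283. 243.]
0.091 1 1 [369. 243.]
0.091 1 -1 [368. 274.]
0.091 -1 -1 [284. 274.]
```

View pics/w13.png

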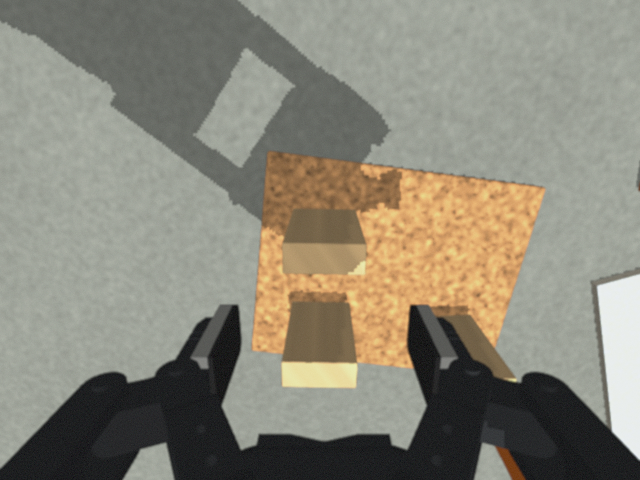

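The spacer top is at (283–366, 243–274), as predicted and centred between the pads. Descending and gripping.

>>> arm_command --rows '[[[1, -1, -45], 0, -0.7], [[0, 0, -30], 0, -0.7], [[0, 0, -20], 0, -0.7], [[0, 0, 0], 0, -0.7], [[0, 0, 0], 0, 0], [[0, 0, 0], 0, 1], [[0, 0, 0], 0, 1], [[0, 0, 0], 0, 1]]' --squeeze 35

```text
t: 16.4
tcp_pos: [0.4466, -0.2434, 0.035]
tool_rot: [0.746, 0.666, 0.0, 0.001]
force: [0.9, 1.7, 5.0]
finger_gap: 0.574
```

>>> arm_command --rows '[[[0, 0, 40], 0, 1], [[0, 0, 50], 0, 1], [[10, 25, 20], -0.032, 1], [[14, 50, 0], -0.032, 1], [[14, 55, 0], -0.032, 1], [[14, 55, 0], -0.032, 1], [[14, 55, 0], 0, 1], [[12, 50, 0], 0, 1], [[4, 30, 0], 0, 1], [[0, 6, 0], 0, 1], [[0, 0, 0], 0, 1], [[0, 0, 0], 0, 1]]'

```text
t: 17.9
tcp_pos: [0.5278, 0.0818, 0.1441]
tool_rot: [0.787, 0.617, -0.0, 0.0]
force: [0.5, 0.0, -0.8]
finger_gap: 0.577
```

```bash
python3 - <<'E'
from h import *
s=manip.sense();print(s['t'],s['tcp_pos'],s['tool_rot'],s['finger_gap'],s['force'])
c=manip.get_calibration("wrist");np.save("w14.npy",c,allow_pickle=True)
a=manip.snapshot("wrist");cv2.imwrite("pics/w14.png",a)
E
```

```text
17.9 [0.52782133 0.08176922 0.14405737] [ 7.87124019e-01  6.16794710e-01 -2.48750316e-04  4.52391001e-05] 0.5767799669798762 [ 0.49239777  0.00958719 -0.76687814]
```

View pics/w14.png

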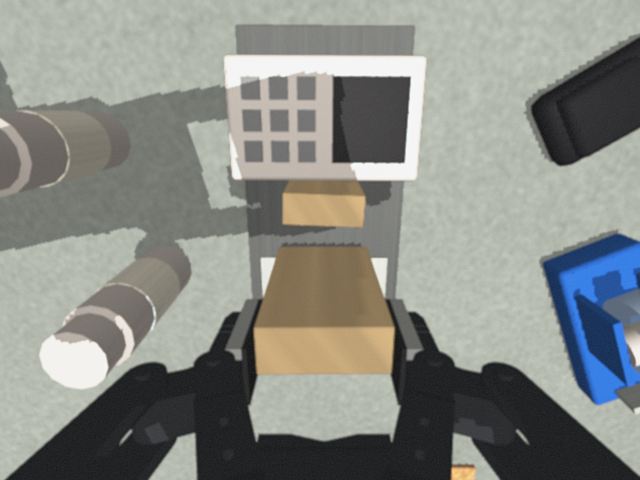

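```bash
python3 - <<'E'
from h import *
c=np.load("w14.npy",allow_pickle=True).item()
yaw=-.241
ex=np.array([np.cos(yaw),np.sin(yaw)]);ey=np.array([-ex[1],ex[0]]);O=np.array([.5327,.0988])
b=.115
for n,u,v,z in [("s1",284,194,.093),("s1",365,194,.093),("s1",364,226,.093),("s1",283,224,.093),("bot",281,246,b),("bot",371,246,b),("top",254,325,b+.085),("top",394,325,b+.085),("top",392,374,b+.085),("top",256,373,b+.085)]:
    X=cast(c,u,v,z)[:2];print(n,X.round(4),((X-O)@ex).round(4),((X-O)@ey).round(4))
E
```

```text
s1 [0.514  0.1212] -0.0235 0.0173
s1 [0.5609 0.1096] 0.0248 0.0173
s1 [0.5563 0.0903] 0.0249 -0.0027
s1 [0.5084 0.1034] -0.0247 -0.0014
bot [0.5077 0.0969] -0.0238 -0.0078
bot [0.5568 0.0848] 0.0268 -0.0078
top [0.5077 0.0981] -0.0241 -0.0067
top [0.555  0.0864] 0.0247 -0.0067
top [0.5506 0.0664] 0.0251 -0.0272
top [0.5025 0.0787] -0.0246 -0.0267
```

The held spacer is upright, with its faces at y=−7 and −27 mm. The first spacer's back is at −2 and the jaw at −46, so it's clear on both sides. Lowering.

>>> arm_command --rows '[[[0, 1, -40], 0, 1], [[0, 0, -40], 0, 1], [[0, 0, -18], 0, 1], [[0, 0, -5], 0, 1], [[0, 0, -3], 0, 1], [[0, 0, 0], 0, 1]]'

```text
t: 18.7
tcp_pos: [0.5286, 0.0837, 0.0388]
tool_rot: [0.787, 0.617, 0.001, 0.0]
force: [-0.4, -0.2, -0.9]
finger_gap: 0.572
```

>>> arm_command --rows '[[[0, 0, -2], 0, 1], [[0, 0, 0], 0, 1]]'

```text
t: 18.95
tcp_pos: [0.5287, 0.084, 0.037]
tool_rot: [0.787, 0.617, 0.001, 0.001]
force: [-0.2, -0.8, 4.0]
finger_gap: 0.58
```

Contact with the plate (4 N). Releasing and rising.

>>> arm_command --rows '[[[0, 0, 0], 0, -0.2], [[0, 0, 0], 0, -0.35], [[0, 0, 0], 0, -0.5], [[0, 0, 0], 0, -0.6], [[0, 0, 30], 0, -0.6], [[0, 0, 50], 0, -0.6], [[0, 0, 15], 0, -0.6], [[0, 0, 0], 0, -0.6]]'

```text
t: 19.95
tcp_pos: [0.5285, 0.084, 0.1319]
tool_rot: [0.787, 0.617, 0.001, 0.001]
force: [0.1, 0.3, -1.6]
finger_gap: 0.802
```

```bash
python3 - <<'E'
from h import *
s=manip.sense();print(s['t'],s['tcp_pos'],s['finger_gap'],s['force'])
c=manip.get_calibration("wrist");np.save("w15.npy",c,allow_pickle=True)
a=manip.snapshot("wrist");cv2.imwrite("pics/w15.png",a)
E
```

```text
19.95 [0.52852018 0.08401578 0.13193791] 0.80218199117753 [ 0.1110433   0.34568006 -1.59021809]
```

View pics/w15.png

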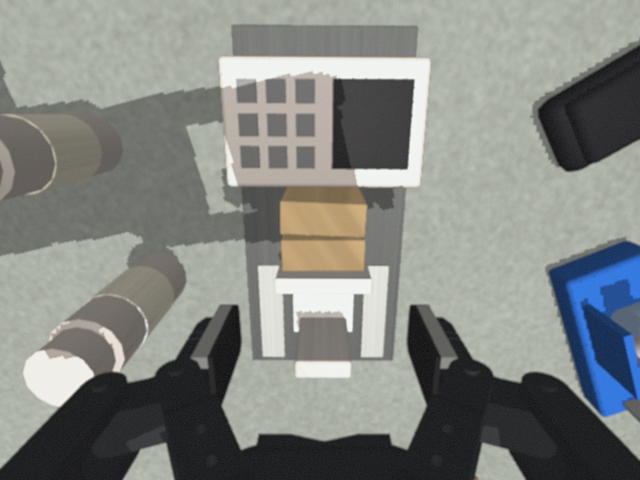

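Both spacers stand upright side by side, tops at (323,215) and (323,255). Next I turn the fingers a quarter so they grip the jaw's tab front to back. Joint 6 range check first.

```bash
python3 - <<'E'
from h import *
print(manip.sense()['q'].round(3) if hasattr(manip.sense()['q'],'round') else manip.sense()['q'])
c=np.load("w15.npy",allow_pickle=True).item()
yaw=-.241
ex=np.array([np.cos(yaw),np.sin(yaw)]);ey=np.array([-ex[1],ex[0]]);O=np.array([.5327,.0988])
for n,u,v,z in [("s1",283,205,.093),("s1",367,205,.093),("s12",281,237,.093),("s12",366,237,.093),("s2",280,271,.093),("s2",365,271,.093),("uF",228,186,.053),("uF",421,186,.053),("jaw",276,279,.055),("tabF",297,363,.08),("tabF",350,362,.08)]:
    X=cast(c,u,v,z)[:2];print(n,X.round(4),((X-O)@ex).round(4),((X-O)@ey).round(4))
E
```

```text
[-0.051  0.507  1.731 -0.     0.905  0.189]
s1 [0.5144 0.1196] -0.0228 0.0158
s1 [0.5608 0.1082] 0.0251 0.0158
s12 [0.508  0.1014] -0.0246 -0.0034
s12 [0.5564 0.0895] 0.0252 -0.0034
s2 [0.5016 0.0807] -0.0259 -0.025
s2 [0.5514 0.0685] 0.0254 -0.025
uF [0.4759 0.1326] -0.0633 0.0192
uF [0.6009 0.1019] 0.0654 0.0193
jaw [0.4887 0.0606] -0.0337 -0.0476
tabF [0.4911 0.0056] -0.0181 -0.1004
tabF [ 0.5273 -0.0025] 0.019 -0.0997
```

>>> arm_command --rows '[[[-2, -10, 0], 0.175, -0.06], [[-2, -10, 0], 0.175, -0.06], [[-2, -10, 0], 0.175, -0.06], [[-3, -10, 0], 0.175, -0.06], [[-3, -10, 0], 0.175, -0.06], [[-3, -10, 0], 0.175, -0.06], [[-3, -10, 0], 0.175, -0.06], [[-3, -10, 0], 0.175, -0.06], [[0, -8, 0], 0.17, -0.06], [[0, 0, -20], 0, -0.06], [[0, 0, 0], 0, -0.06]]'

```text
t: 21.38
tcp_pos: [0.5044, -0.0036, 0.1085]
tool_rot: [0.12, 0.993, 0.0, -0.004]
force: [0.3, -0.5, -0.1]
finger_gap: 0.527
```

```bash
python3 - <<'E'
from h import *
s=manip.sense();q=s['tool_rot'];print(s['t'],s['tcp_pos'],2*np.arctan2(q[1],q[0])-np.pi/2,s['finger_gap'],s['force'])
c=manip.get_calibration("wrist");np.save("w16.npy",c,allow_pickle=True)
a=manip.snapshot("wrist");cv2.imwrite("pics/w16.png",a)
p=s['tcp_pos']
for z in (.08,.1,.13,.14,.15): print(z,proj(c,[p[0],p[1],z]))
E
```

```text
21.375 [ 0.50441942 -0.00359488  0.10849306] 1.3295278906923893 0.5268463189048606 [ 0.25212762 -0.46069191 -0.13964126]
0.08 [324.58950524 262.26830703]
0.1 [324.70526494 276.57054797]
0.13 [324.92803846 304.09446558]
0.14 [325.0201146  315.47057617]
0.15 [325.12394263 328.29864608]
```

View pics/w16.png

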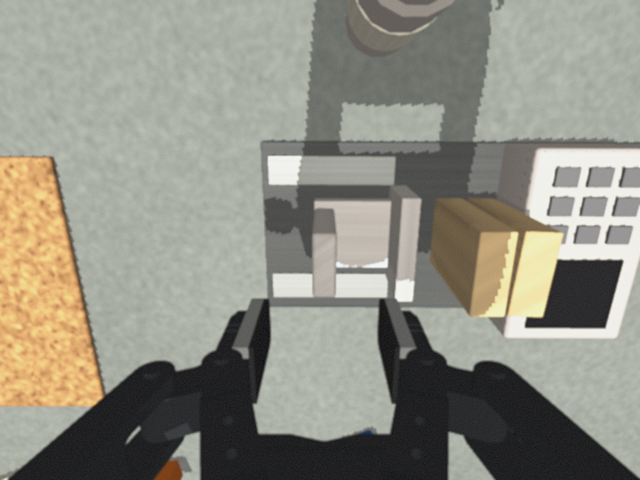

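The tab top (313–336, 210–295) is centred between the open fingers. Descending around it.

>>> arm_command --rows '[[[2, 0, -30], 0, -0.06], [[0, 0, -25], 0, -0.06], [[0, 0, -15], 0, -0.06], [[0, 0, -10], 0, -0.06], [[0, 0, 0], 0, -0.06]]' --squeeze 30

```text
t: 22.05
tcp_pos: [0.5088, -0.0039, 0.0308]
tool_rot: [0.12, 0.993, 0.0, -0.0]
force: [-0.6, 0.1, 0.5]
finger_gap: 0.53
```

```bash
python3 - <<'E'
from h import *
s=manip.sense();print(s['t'],s['tcp_pos'],s['finger_gap'],s['force'])
a=manip.snapshot("wrist");b=manip.snapshot("side")
cv2.imwrite("pics/w17.png",np.hstack([cv2.resize(a,(440,330)),cv2.resize(b[170:290,230:350],(330,330),interpolation=2)]))
E
```

```text
22.05 [ 0.50879767 -0.00393584  0.03077638] 0.530403496301403 [-0.5606807   0.09552854  0.45933665]
```

View pics/w17.png

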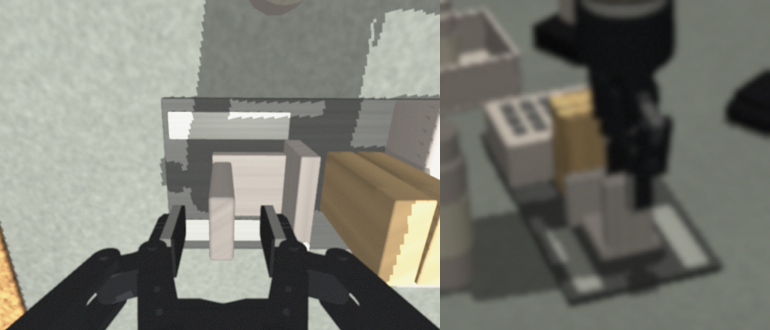

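The fingers straddle the tab but sit about 5 mm towards +x in both views. I'll shift by that and close.

>>> arm_command --rows '[[[-5, 1, -3], 0, -0.06], [[0, 0, 0], 0, -0.06], [[0, 0, 0], 0, 0.5], [[0, 0, 0], 0, 1], [[0, 0, 0], 0, 1], [[0, 0, 0], 0, 1]]' --squeeze 30

```text
t: 22.9
tcp_pos: [0.5042, -0.0032, 0.0284]
tool_rot: [0.12, 0.993, -0.0, 0.0]
force: [-0.1, -0.7, 4.4]
finger_gap: 0.156
```

```bash
python3 - <<'E'
from h import *
s=manip.sense();print(s['t'],s['tcp_pos'],s['finger_gap'],s['force'])
a=manip.snapshot("wrist");b=manip.snapshot("side")
cv2.imwrite("pics/w18.png",np.hstack([cv2.resize(a,(440,330)),cv2.resize(b[170:290,230:350],(330,330),interpolation=2)]))
E
```

```text
22.9 [ 0.50415666 -0.0031773   0.02836593] 0.1555663564614498 [-0.12527875 -0.67363929  4.44719787]
```

View pics/w18.png

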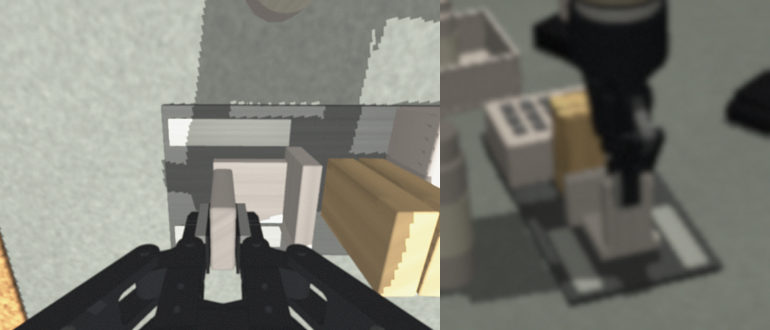

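Tab gripped (0.156 ≈ 13 mm). Pushing the jaw along the cradle's +y.

>>> arm_command --rows '[[[1, 5, 0], 0, 1], [[1, 5, 0], 0, 1], [[2, 5, 0], 0, 1], [[1, 5, 0], 0, 1], [[0, 0, 0], 0, 1]]'

```text
t: 23.62
tcp_pos: [0.5094, 0.0175, 0.0284]
tool_rot: [0.12, 0.993, -0.0, 0.0]
force: [-0.2, -2.4, 6.3]
finger_gap: 0.155
```

>>> arm_command --rows '[[[0.5, 2, 0], 0, 1], [[0.5, 2, 0], 0, 1], [[0, 0, 0], 0, 1]]'

```text
t: 24.0
tcp_pos: [0.5103, 0.0212, 0.0284]
tool_rot: [0.12, 0.993, -0.0, 0.0]
force: [-0.3, -1.6, 6.2]
finger_gap: 0.152
```

```bash
python3 - <<'E'
from h import *
s=manip.sense();print(s['t'],s['tcp_pos'],s['finger_gap'],s['force'])
a=manip.snapshot("wrist");cv2.imwrite("pics/w19.png",a)
E
```

```text
24.0 [0.5102908  0.02124891 0.02836383] 0.15164574367831776 [-0.27522588 -1.59934288  6.24057078]
```

View pics/w19.png

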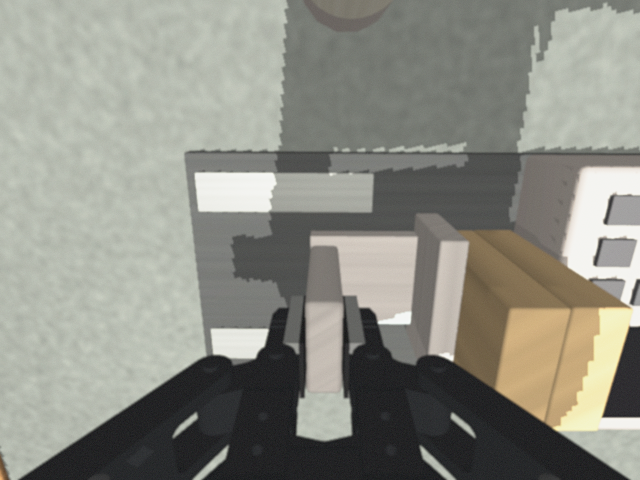

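The jaw has travelled about 25 mm, the stack looks almost closed at (450–620, 230–420), and the push is still only the spring. Going on in 1 mm steps.

>>> arm_command --rows '[[[0.2, 1, 0], 0, 1], [[0, 0, 0], 0, 1]]'

```text
t: 24.3
tcp_pos: [0.5104, 0.0217, 0.0284]
tool_rot: [0.12, 0.993, -0.0, 0.0]
force: [-1.2, -5.1, 7.2]
finger_gap: 0.159
```

>>> arm_command --rows '[[[0.2, 1, 0], 0, 1], [[0, 0, 0], 0, 1]]'

```text
t: 24.55
tcp_pos: [0.5104, 0.0217, 0.0284]
tool_rot: [0.119, 0.993, -0.001, 0.0]
force: [-1.5, -9.0, 7.0]
finger_gap: 0.155
```

It stopped at about 25.7 mm of travel, short of the 30 mm limit, and the force is rising. Pressing firmer.

>>> arm_command --rows '[[[0.3, 1, 0], 0, 1], [[0.2, 1, 0], 0, 1], [[0.2, 1, 0], 0, 1], [[0, 0, 0], 0, 1], [[0, 0, 0], 0, 1]]'

```text
t: 25.18
tcp_pos: [0.5104, 0.0217, 0.0284]
tool_rot: [0.119, 0.993, -0.003, -0.001]
force: [-5.5, -21.7, 6.6]
finger_gap: 0.159
```

```bash
python3 - <<'E'
from h import *
s=manip.sense();print(s['t'],s['tcp_pos'],s['finger_gap'],s['force'])
c=manip.get_calibration("wrist");np.save("w20.npy",c,allow_pickle=True)
cv2.imwrite("pics/w20.png",manip.snapshot("wrist"));b=manip.snapshot("scene")
cv2.imwrite("pics/s20.png",cv2.resize(b[120:390,170:520],None,fx=2.2,fy=2.2,interpolation=2))
E
```

```text
25.175 [0.51035765 0.02167249 0.02841293] 0.15896349605821108 [ -5.47482367 -21.68414375   6.60521311]
```

View pics/w20.png

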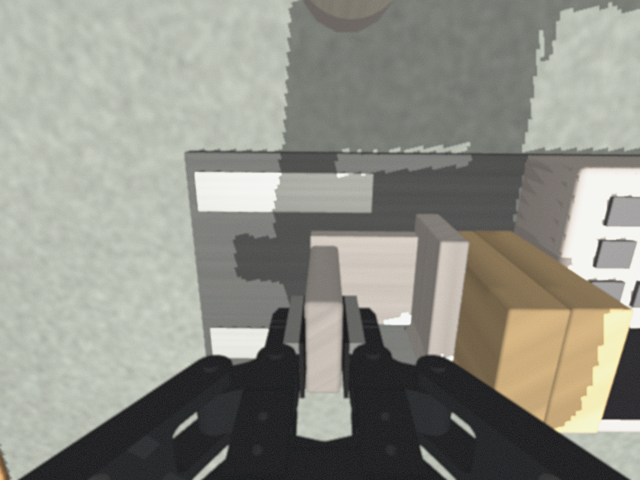

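View pics/s20.png

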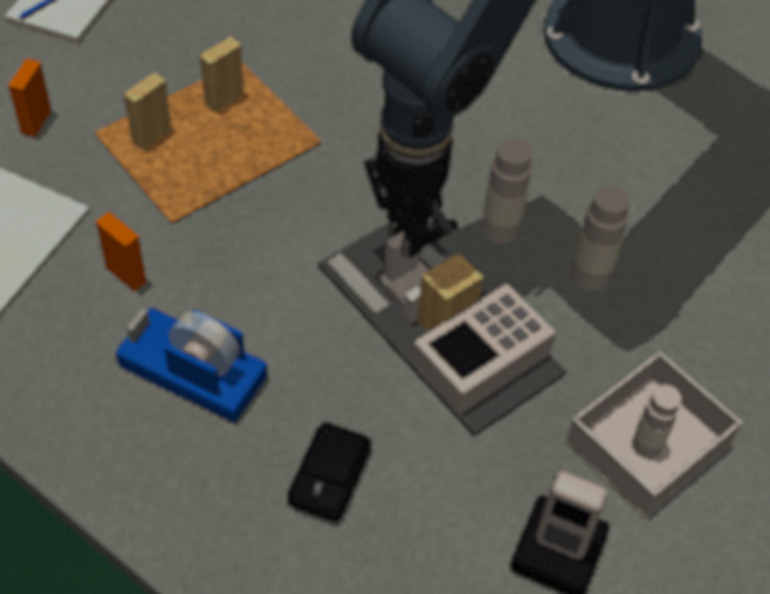

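The jaw, both spacers and the station are in contact. The push is 22 N with no slip, the bottle is upright in the basket, and the spare spacers are on the board. Short stillness check, then hand in.

>>> arm_command --rows '[[[0, 0, 0], 0, 1], [[0, 0, 0], 0, 1], [[0, 0, 0], 0, 1]]'

```text
t: 25.65
tcp_pos: [0.5103, 0.0217, 0.0284]
tool_rot: [0.119, 0.993, -0.003, -0.001]
force: [-5.2, -22.0, 7.6]
finger_gap: 0.16
```

```bash
python3 - <<'E'
from h import *
s=manip.sense();print(s['t'],s['tcp_pos'],s['finger_gap'],s['force'])
print(manip.sign_off())
E
```

```text
25.65 [0.5103428  0.02165149 0.02841918] 0.15985762826044506 [ -5.21524641 -22.04511017   7.60173949]
the job is handed in; nothing more can be done
None
```

I handed the job in at 25.65 s. The bottle stands upright in the basket and two spacers are packed flat against the station. The fingers are still gripping the jaw's tab and pressing it on the stack with about 22 N.

**Last checks:**
- The jaw stopped after about 25.7 mm of its 30 mm travel. Two 20 mm spacers plus that travel make 65.7 mm, which matches the roughly 66 mm gap I measured. The force rose while the tool stayed still.
- The last scene and wrist pictures show the spacers upright, the bottle upright and released, and both spare spacers on the cork board. The tape dispenser, mouse, phone and orange blocks were not touched.

**What disagreed:** the real fingertips sat about 40 mm higher than the stated tool geometry.
- The bottle was therefore gripped by its cap.
- My first try at a spacer closed on air above it without disturbing it. I triangulated the tips, corrected the heights and gripped it properly.

There was no separate reading of the spacer-to-station force. I inferred it from the force rise and the pictures.

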